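Hang the lift-off door back on the bench kiln and shut it

ROBOT

A 7-joint arm with a two-finger parallel gripper is mounted at the origin on a cart in front of the work surface, level with it; the furniture and walls round the work are solid. World frame = base frame: x ahead of the robot, y to its left, z up, the work surface at z = 0. Lengths are in m, angles in rad, forces in N, time in s.
With the tool pointing down it reaches from about 0.425 to 0.925 m from the base axis. Payload 6.8 kg.
Tool frame: the origin (TCP) lies midway between the tips of the shut fingers; the grasp point (between the pads) lies 19 mm behind it; z points along the fingers, y is the direction in which the jaws open and shut (so a half turn about z gives the same grasp; the last joint's range is limited). The gripper opens to 85 mm and grips with 20 to 120 N. Pads are 22 mm wide; open, the fingers measure 114 mm over their backs; the gripper's body (76 mm by 85 mm) begins 54 mm behind the grasp point. The pads swing forward as they close: fully open they stand 13 mm farther back than shut.
Start: joints at [-1.416, 0.477, 0.022, 1.555, -0.011, 1.109, -0.083], TCP at [0.175, 0.652, 0.231] pointing down, gripper open.
Joint ranges: [-2.96, 2.96], [-0.34, 2.1], [-1.41, 1.46], [0.24, 2.44], [-1.37, 4.51], [0.17, 1.92], [-2.96, 2.96]. Speed limits (rad/s): [2.39, 2.39, 3.14, 3.14, 3.14, 3.14, 3.14].

INTERFACE

Orientations are given as a rotation vector (axis times angle).
In Python, from bench import r, imaging gives the robot as it stands.
- The arm moves only by the tool jog_arm, never from a script. Its argument "rows" is a list of rows, each an object with "delta_rot": the turn, a rotation vector about the tool's x, y, z in degrees, a list of three; "xyz": the shift along the tool's x, y, z in cm, a list of three; "fingers": the closure, from 0 (fully open) to 1 (shut). A call has exactly 5 rows; each row is the pose to reach, as a shift and turn from the pose measured when the call began, along the tool's axes at that moment; what a row does not reach only later rows make up. A row lasts 1/12 s, in which the tool goes at most 41.7 mm and 7.16 degrees, less where a joint would pass 70% of its speed; a pose out of reach is approached as far as the arm can. A call with a gripper value outside its range is refused whole. The fingers move at their own pace and stop on an object; "grip_force" is the grip in N (left out, the last holds). Time passes only in rows, so rows that repeat a pose let the fingers close, or fill a call up. It gives the time, the measured TCP pose, the force and the opening at its end, in the units of the state.
- r.get_obs(): the state, without advancing time (a new reading comes with each control period).
- imaging.grab_frame(name): name is "side" or "top"; returns the picture (480x640x3 uint8, blue, green, red); there is no depth.
- imaging.camera_info(name): a dict with "camera_matrix" (3x3 intrinsics, pixels), "xyz" and "attitude" of the camera in the world. Camera axes: x right, y down, z forward; pixel columns grow to the right and rows downward; lengths in m; the calibration is good to about 2 mm. A picture is of the moment at which its call begins. camera_info takes no time and is no camera call.
- r.hand_in(): hands the job in, once; it reports no verdict.
Trained networks look in the newest picture that a camera, given by its name, has taken for a name from the list of things; names that differ only in an ending like _2 or _b are one class to them, and where a whole thing is asked for, a point or a joint stands for the part that bears it (a point fixed in the world has none). Each returns a list of dicts, best first, with "conf" (0 to 1); they miss things now and then, are a little off and sometimes report something else, mostly with a low value. They report only what shows in the picture. A call takes as long as a camera call.
- imaging.find_in(camera, query): "position" ([column, row] in pixels, amid what is visible of it).
- imaging.cut_out(camera, query): "region" (480x640 bool, what is visible of it) and "position" ([column, row] in pixels, amid what is visible of it).
- imaging.tip_of(camera, query): "position" ([column, row] in pixels: a listed point, or the origin of a listed thing).
The state is a dict: "clock": time; "joints": joint angles; "qvel": joint speeds; "tau": joint torques, N m; "tcp_pos": TCP position; "orientation": TCP orientation; "contact_force": force on the tool from outside, world axes, zero at the start; "moment": the same for the moment, N m; "grip_width": finger opening in m.
Only numpy, scipy, OpenCV 4.12 (cv2) and the standard library are available. Lean on these libraries where they do the work, as an engineer would, in place of code of your own. Each camera call takes 0.05 s, during which the arm holds its last target.

TASK

The small bench kiln's door has been lifted off and leans against the two firebricks on the soldering board. Hang it back on the kiln's two hinge pins so that both knuckles sit fully down, feeling for the pins rather than forcing it, then swing it fully shut and let go.

Things in the scene. Friction and masses are not known exactly. Their poses are not given: they have to be found in the camera images.
- kiln: Fixed bench kiln, 115 deep (x), 170 wide (y), 200 mm high. Origin: middle of its underside; x points into it, y to its left, z up. Front at x -57.5, mouth 66 wide, z 55 to 109. A fume hood sits over it: x -150 to 60, y -100 to 100, z 310 to 365, a round filter to 425 on top, on two uprights at the rear sides. It reaches 92 mm out over the door, so a hand must reach in slanting, from the front.
- strip_middle (a point): Kiln x -66.5, y 67, z 66 mm: where the lower hinge pin's foot would be with the slotted hinge strip in the middle of its range. The strip (no pose given, screwed tight) really sits up to 6 mm left or right of that along kiln y: find it by sight or touch. It bears two upright pins on one axis, 8 thick, 18 tall, 1.5 mm bevel on top, feet at z 66 and 142 on round seats 15 mm across.
- kiln_door: Loose steel door, about 0.42 kg: slab 14 thick (x), 110 wide (y), 130 mm high (z). Origin: middle of its lower edge, at half thickness. x points out of its inner face, y to the hinge edge, z to the top edge. It starts leaning 24 deg from upright, inner face down, hinge edge away from the robot. Hung and shut, its axes match the kiln's; origin at kiln x -66.5, y 0 give or take 6, z 46 mm.
- knuckle_low (a point): Middle of the lower mouth of the door's lower hinge knuckle, door x 0, y 67, z 20 mm: a tube along z, 18 long, bore 10.2, outside 18 mm. Both knuckles meet both pin tips at once. Fully down this mouth is at kiln z 66; resting on a pin tip it stops about 18 mm higher. The plug lets the door be lowered only while well open (about 90 deg, free edge to the robot); hung, it turns easily and stays put.
- knuckle_top (a point): The same point of the upper knuckle, door x 0, y 67, z 96 mm; at kiln z 142 when down. On the inner face a fibre plug, y -25 to 25, z 12 to 58, 9 mm proud; on the outer face a wooden knob at y -37, z 50, 23 mm across, 34 mm proud, and straps 3 mm proud from y 22 to the knuckles, at their heights. Above z 70 and between y -55 and 20 both faces are bare: grip there or push there.
- solder_board: Fixed soldering board, 206 x 206 x 13 mm; origin: middle of its underside. Two fixed firebricks, 36 (x) by 25 (y) mm, stand on end on it to 72 mm above its top, middles at board x 12 and 50, the faces towards the door at board y 8. The door's foot stands on the board at y 40, its middle at x 0, hinge edge to board +x; it leans on the bricks' top edges, towards board -y.

How it is judged:
On the way:
1. the door hangs on both hinge pins: both knuckles are fully down on their seats (z of knuckle_low in the frame of kiln between 0.0635 and 0.0695 m and z of knuckle_top in the frame of kiln between 0.1395 and 0.1455 m and x of knuckle_low in the frame of kiln between -0.0715 and -0.0615 m and y of knuckle_low in the frame of kiln between 0.058 and 0.076 m and x of knuckle_top in the frame of kiln between -0.0715 and -0.0615 m and y of knuckle_top in the frame of kiln between 0.058 and 0.076 m), for 0.2 s.
At the end, for the whole second after the job is handed in: Both knuckles down on the pins (mouths 2.5 mm below to 3.5 mm above kiln z 66 and 142, within 5 mm in depth and 9 mm sideways of kiln x -66.5, y 67), the door within 0.07 rad of shut and at rest (under 10 mm/s) (all of step 1 and angle between the x axis of kiln_door and the x axis of kiln, either way round below 0.07 rad and linear speed of kiln_door below 0.01 m/s); the robot touches nothing.
It fails at once if the door is pressed or knocked against the kiln or its pins with more than 80 N (contact force between kiln_door and kiln above 80 N).
It also fails if it takes over 64 s, if anything falls off the work surface, if the arm or the gripper's body presses on something with over 40 N, if the wrist force passes 120 N, or if a joint passes its speed limit or range.

## Working session

There is one attempt and no reset: what is moved stays moved. The work goes in short steps, Python scripts to look and compute and a tool call to move; the robot and the scene stay as the last step left them, time stands still between calls to the robot, and variables do not carry over. Pictures are saved under pics/ and viewed, and the job is handed in when it is done.

Besides the shell and the picture viewer there is one more tool, called after ">>>" as name(argument=value, ...) on one line, values as JSON. jog_arm: Moves the arm, as the interface text tells. Its arguments: {"type":"object","properties":{"rows":{"type":"array","items":{"type":"object","properties":{"delta_rot":{"type":"array","items":{"type":"number"}},"xyz":{"type":"array","items":{"type":"number"}},"fingers":{"type":"number"}}}},"grip_force":{"type":"number"}},"required":["rows"]}

```bash
ls; mkdir -p pics
python3 - <<'E'
from bench import r, imaging
import cv2
print(r.get_obs())
for n in ("side","top"):
    im=imaging.grab_frame(n); cv2.imwrite(f"pics/{n}0.png",im)
    print(n,imaging.camera_info(n))
    for q in ("kiln","kiln_door","solder_board","knuckle_low","knuckle_top"):
        print(q,[(d['position'],round(d['conf'],2)) for d in imaging.tip_of(n,q)][:2])
E
```

```text
pics
{'clock': 0.0, 'joints': array([-1.41612868,  0.47780451,  0.02230398,  1.55645927, -0.01149637,
        1.10930389, -0.08309038]), 'qvel': array([ 0.00109645, -0.00023879, -0.00012502, -0.00048576,  0.00212945,
       -0.00010561, -0.0002193 ]), 'tau': array([-1.51179916e-04, -5.96462345e+01,  1.60774235e+00, -2.81192529e+01,
        1.25378167e-02,  9.33478499e-03, -3.80357719e-06]), 'tcp_pos': array([0.17517289, 0.65125289, 0.23031877]), 'orientation': array([-4.11451899e-01, -3.11441208e+00,  2.89585729e-03]), 'contact_force': array([ 0.10319375, -0.88264572, -0.71758604]), 'moment': array([-0.02388583, -0.01485932,  0.01119395]), 'grip_width': 0.08553401295463564}
side {'camera_matrix': array([[488.92356746,   0.        , 320.18176994],
       [  0.        , 488.92356746, 242.73028169],
       [  0.        ,   0.        ,   1.        ]]), 'xyz': array([ 0.21333033, -0.66042842,  0.56151899]), 'attitude': array([-2.07349242,  0.50247804, -0.30828794])}
kiln []
kiln_door [([250.7, 230.0], 0.83)]
solder_board [([253.4, 242.1], 0.82)]
knuckle_low []
knuckle_top [([282.6, 198.1], 0.72), ([402.9, 336.5], 0.58)]
top {'camera_matrix': array([[613.16963504,   0.        , 320.1127378 ],
       [  0.        , 613.16963504, 233.71825895],
       [  0.        ,   0.        ,   1.        ]]), 'xyz': array([0.44299277, 0.03570131, 1.04894226]), 'attitude': array([-2.14404236,  2.1415926 , -0.16636238])}
kiln []
kiln_door [([197.0, 278.1], 0.55)]
solder_board [([225.4, 283.9], 0.79)]
knuckle_low [([212.1, 239.8], 0.63)]
knuckle_top [([220.4, 234.9], 0.81), ([196.7, 278.8], 0.63)]
```

View pics/side0.png

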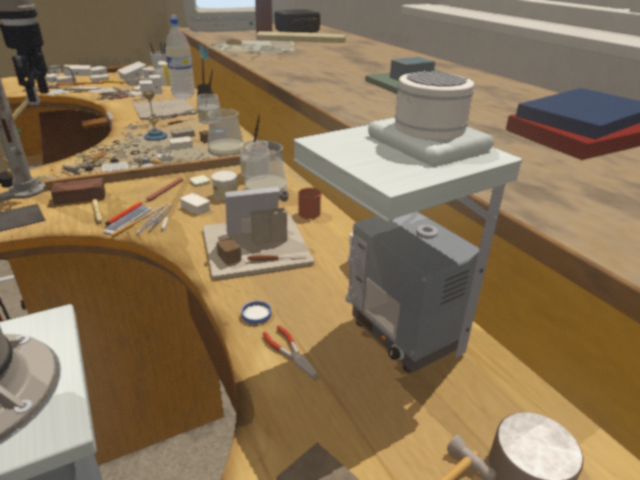

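View pics/top0.png

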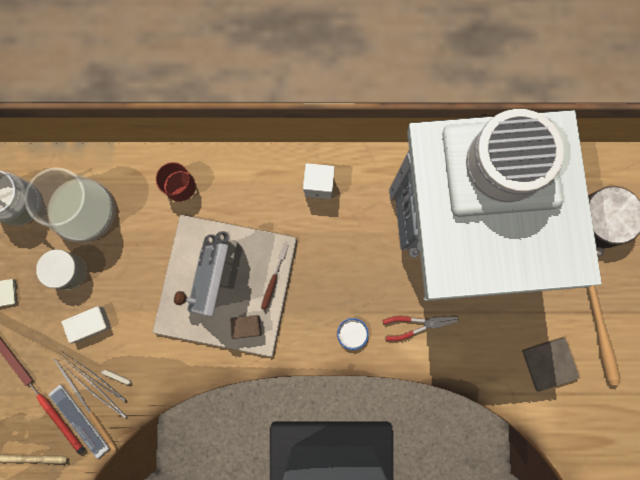

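Run:
```python
import cv2
im=cv2.imread("pics/side0.png"); 
cv2.imwrite("pics/s_kiln.png",cv2.resize(im[190:380,320:520],None,fx=3,fy=3,interpolation=cv2.INTER_CUBIC))
cv2.imwrite("pics/s_door.png",cv2.resize(im[170:290,190:330],None,fx=5,fy=5,interpolation=cv2.INTER_CUBIC))
im=cv2.imread("pics/top0.png"); 
cv2.imwrite("pics/t_door.png",cv2.resize(im[205:365,145:305],None,fx=3.7,fy=3.7,interpolation=cv2.INTER_CUBIC))
cv2.imwrite("pics/t_kiln.png",cv2.resize(im[100:310,380:640],None,fx=2.8,fy=2.8,interpolation=cv2.INTER_CUBIC))
```

```text
(no output)
```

View pics/s_kiln.png

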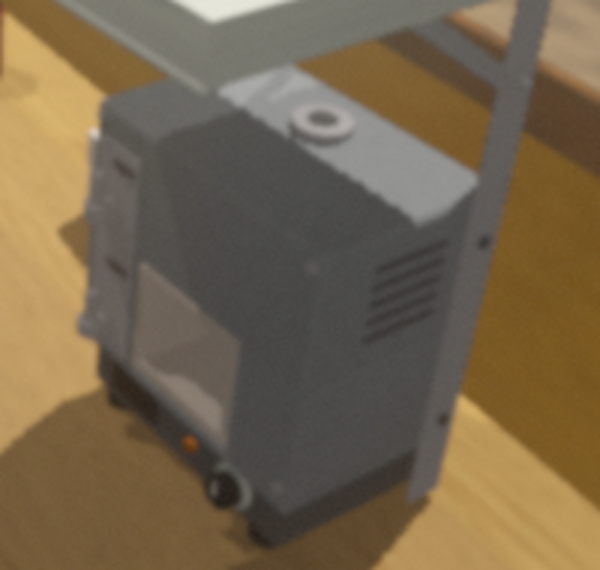

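View pics/s_door.png

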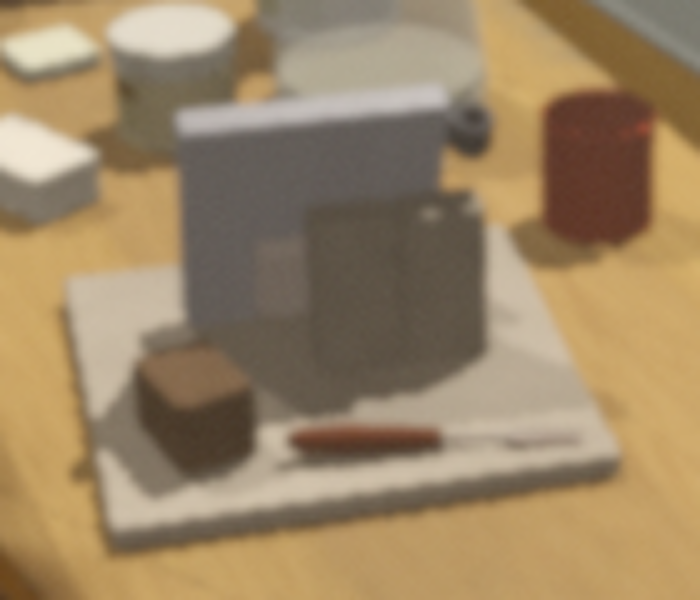

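View pics/t_door.png

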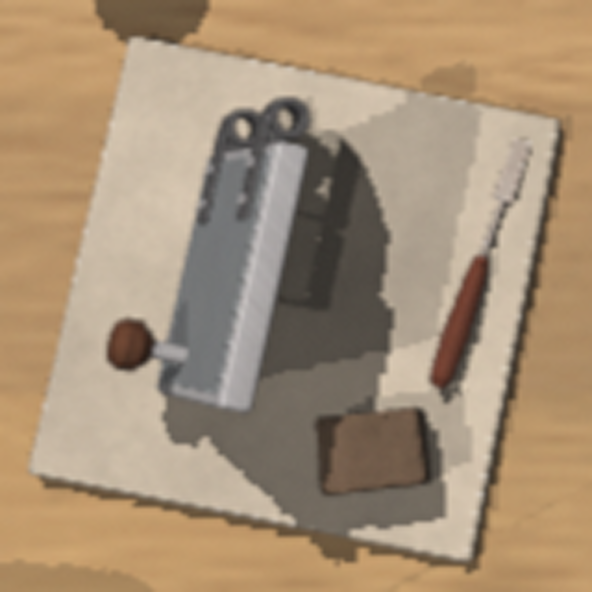

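View pics/t_kiln.png

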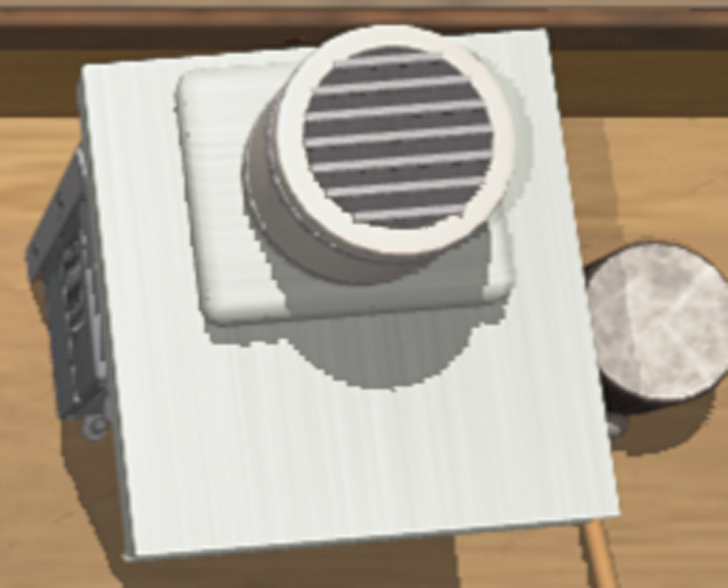

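```bash
cat > h.py <<'E'
import numpy as np, cv2
from scipy.spatial.transform import Rotation as R
from scipy.optimize import least_squares
try:
    from bench import r, imaging
    CI={n:imaging.camera_info(n) for n in("side","top")}
except Exception as e: print(e)
def proj(n,P):
    c=CI[n]; P=np.atleast_2d(P)
    q=R.from_rotvec(c['attitude']).inv().apply(P-c['xyz'])
    uv=q@np.array(c['camera_matrix']).T
    return uv[:,:2]/uv[:,2:]
def pose2(p): return np.array([p[0],p[1],0]),R.from_euler('z',p[2])
def to_w(p,L):
    t,Rz=pose2(p); return t+Rz.apply(np.atleast_2d(L))
def fit(obs,p0):
    f=lambda p: np.concatenate([(proj(n,to_w(p,L))-np.array(uv)).ravel() for n,L,uv in obs])
    s=least_squares(f,p0,loss='soft_l1'); return s.x,f(s.x).reshape(-1,2)
def draw(im,n,segs,col=(0,0,255)):
    for a,b in segs:
        u=proj(n,np.array([a,b])); cv2.line(im,*[tuple(int(v*16) for v in x) for x in u],col,1,cv2.LINE_AA,4)
def box(lo,hi):
    c=[np.array([[lo,hi][i][0],[lo,hi][j][1],[lo,hi][k][2]]) for i in(0,1) for j in(0,1) for k in(0,1)]
    return [(c[a],c[b]) for a in range(8) for b in range(a+1,8) if np.sum(c[a]!=c[b])==1]
E
python3 - <<'E'
from h import *
t=lambda x,y:(145+x/3.7,205+y/3.7)
s=lambda x,y:(190+x/5,170+y/5)
b=.103
obs=[("top",[[b,b,.013],[b,-b,.013],[-b,-b,.013],[-b,b,.013]],[t(133,40),t(562,118),t(472,562),t(32,472)]),
 ("side",[[b,-b,.013],[-b,-b,.013],[-b,b,.013]],[s(618,460),s(112,530),s(70,282)])]
pb,e=fit(obs,[.42,.2,0]); print(pb,np.degrees(pb[2])); print(e.round(1))
k=lambda x,y:(380+x/2.8,100+y/2.8)
obs=[("top",[[.06,.1,.365],[.06,-.1,.365],[-.15,-.1,.365],[-.15,.1,.365]],[k(85,66),k(547,30),k(620,515),k(130,557)]),
 ("side",[[-.15,.1,.365],[-.15,-.1,.365],[.06,-.1,.365]],[(296,150),(405,203),(518,157)])]
pk,e=fit(obs,[.55,-.3,0]); print(pk,np.degrees(pk[2])); print(e.round(1))
np.save("pb.npy",pb);np.save("pk.npy",pk)
for n in("side","top"):
    im=cv2.imread(f"pics/{n}0.png"); f=3
    im2=cv2.resize(im,None,fx=f,fy=f,interpolation=cv2.INTER_CUBIC)
    def D(segs,p,col):
        for A in segs:
            u=(proj(n,to_w(p,np.array(A)))+.5)*f; cv2.line(im2,*[tuple(int(v) for v in x) for x in u],col,1,cv2.LINE_AA)
    D(box((-.0575,-.085,0),(.0575,.085,.2)),pk,(0,0,255))
    D(box((-.15,-.1,.31),(.06,.1,.365)),pk,(0,255,0))
    D([([-.0575,-.033,z],[-.0575,.033,z]) for z in(.055,.109)],pk,(0,255,255))
    D([([-.0665,.067,z],[-.0665,.067,z+.018]) for z in(.066,.142)],pk,(255,255,0))
    D(box((-.103,-.103,0),(.103,.103,.013)),pb,(0,0,255))
    c,sn=np.cos(np.radians(24)),np.sin(np.radians(24))
    # door in board
    for pp in ([12,50]): D(box((pp/1e3-.018,-.017,.013),(pp/1e3+.018,.008,.085)),pb,(0,255,0))
    if n=="side":
        cv2.imwrite("pics/ov_s1.png",im2[190*3:380*3,310*3:540*3]);cv2.imwrite("pics/ov_s2.png",im2[170*3:290*3,190*3:330*3])
    else: cv2.imwrite("pics/ov_t1.png",im2[100*3:300*3,385*3:640*3]);cv2.imwrite("pics/ov_t2.png",im2[205*3:365*3,145*3:305*3])
E
```

```text
[ 0.51670078  0.19215615 -0.19441238] -11.139008813595423
[[-0.4 -2.4]
 [ 1.2 -0.4]
 [ 0.8  0.1]
 [-1.3  0. ]
 [ 0.4 -0.5]
 [-1.5  1. ]
 [-2.7 -0.4]]
[ 0.63256618 -0.17107522  0.08738377] 5.0067209511230555
[[ -3.6  -4.7]
 [  1.7  -5.9]
 [  3.8   0.2]
 [  0.7   0.8]
 [ -7.9 -30.4]
 [-19.6 -31. ]
 [  0.9 -19.5]]
```

View pics/ov_s1.png

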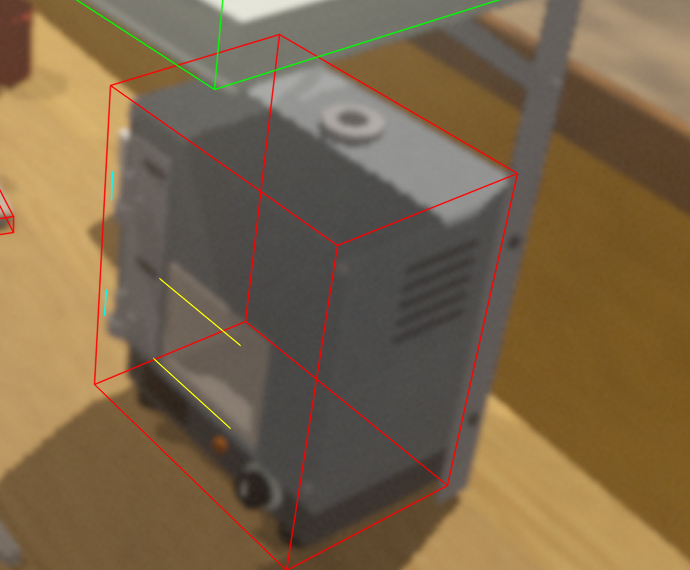

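View pics/ov_t1.png

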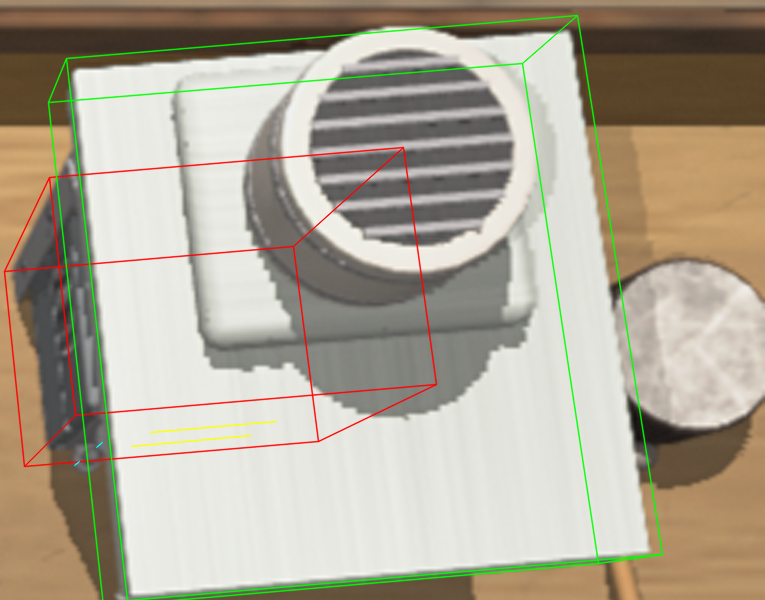

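View pics/ov_t2.png

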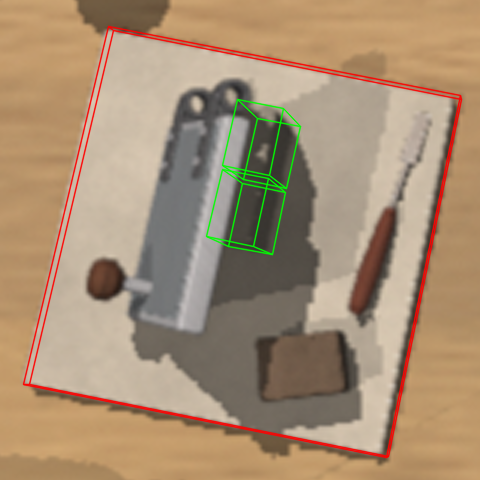

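```bash
cat > ov.py <<'E'
from h import *
def overlay(n,src,pk,crop,out,f=3,extra=[]):
    im=cv2.resize(cv2.imread(src),None,fx=f,fy=f,interpolation=cv2.INTER_CUBIC)
    def D(segs,p,col):
        for A in segs:
            P=np.array(A); P=to_w(p,P) if p is not None else P
            u=(proj(n,P)+.5)*f; cv2.line(im,*[tuple(int(v) for v in x) for x in u],col,1,cv2.LINE_AA)
    D(box((-.0575,-.085,0),(.0575,.085,.2)),pk,(0,0,255))
    D([([-.0575,-.033,z],[-.0575,.033,z]) for z in(.055,.109)]+[([-.0575,y,.055],[-.0575,y,.109]) for y in(-.033,.033)],pk,(0,255,255))
    D([([-.0665,.067,z],[-.0665,.067,z+.018]) for z in(.066,.142)],pk,(255,255,0))
    for segs,p,col in extra: D(segs,p,col)
    x0,y0,x1,y1=crop
    cv2.imwrite(out,im[y0*f:y1*f,x0*f:x1*f])
E
python3 - <<'E'
from ov import *
k=lambda x,y:(380+x/2.8-.5,100+y/2.8-.5)
s=lambda x,y:(310+x/3-.5,190+y/3-.5)
def obs(zt): return [("top",[[.06,.1,zt],[.06,-.1,zt],[-.15,-.1,zt],[-.15,.1,zt]],[k(85,66),k(547,30),k(620,515),k(130,557)]),
 ("side",[[-.0575,.085,.2],[-.0575,-.085,.2],[.0575,-.085,.2],[-.0575,.033,.055],[-.0575,-.033,.055]],[s(132,102),s(337,268),s(515,175),s(163,355),s(262,445)]),
 ("side",[[-.15,.1,zt],[-.15,-.1,zt],[.06,-.1,zt]],[(296,150),(405,203),(518,157)])]
for z in(.325,.33,.335,.34,.345):
    pk,e=fit(obs(z),[.55,-.3,0]); print(z,pk,np.degrees(pk[2]),(e**2).sum())
pk,e=fit(obs(.335),[.55,-.3,0]);print(e.round(1))
np.save("pk.npy",pk)
hb=lambda z:(box((-.15,-.1,.31),(.06,.1,z)),pk,(0,255,0))
overlay("side","pics/side0.png",pk,(290,130,540,380),"pics/ov_s3.png",extra=[hb(.335)])
overlay("top","pics/top0.png",pk,(385,100,640,300),"pics/ov_t3.png",extra=[hb(.335)])
E
```

```text
0.325 [ 0.63809245 -0.18052338  0.08725443] 4.999310593064289 683.5106891986024
0.33 [ 0.63727411 -0.18041807  0.09378955] 5.373745210562467 527.373659734966
0.335 [ 0.63624068 -0.17971909  0.0900403 ] 5.158929267241332 505.29211707814125
0.34 [ 0.63546782 -0.1783034   0.08632403] 4.9460023244950575 614.1068193105017
0.345 [ 0.63464337 -0.1770645   0.0840988 ] 4.818506132776619 849.2393522193775
[[  0.3   1.5]
 [ -1.3   0.4]
 [ -0.1  -0.8]
 [  4.4  -0.5]
 [ -2.4  -3.6]
 [  6.7  -4.9]
 [  7.3   1.6]
 [  1.6   3.7]
 [ -5.   -2.7]
 [ -2.4  -6.6]
 [-14.1  -1.8]
 [  2.8   5.5]]
```

View pics/ov_s3.png

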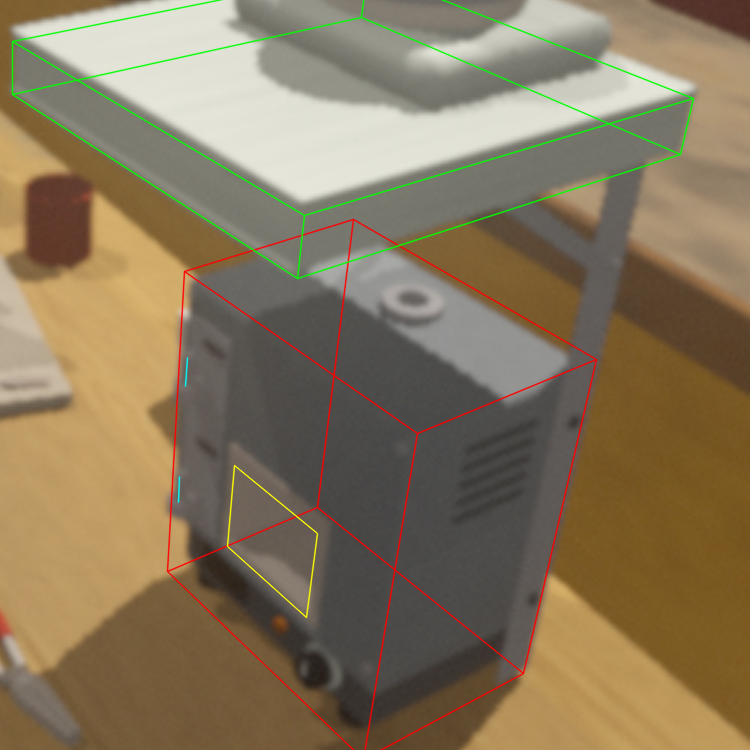

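View pics/ov_t3.png

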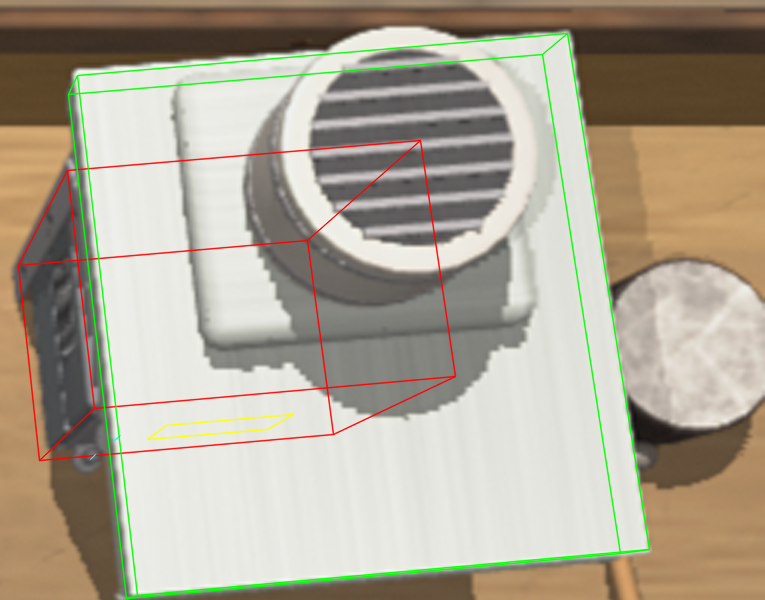

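Run:
```python
from ov import *
k=lambda x,y:(380+x/2.8-.5,100+y/2.8-.5)
s=lambda x,y:(290+x/3-.5,130+y/3-.5)
names=["tl","tr","br","bl","kFL","kFR","kBR","m1","m2","m3","m4","hL","hF","hR","hLb","hFb"]
def F(p,full=False):
    x,y,z,a,zt,zb=p
    W=lambda L:to_w((x,y,a),L)+[0,0,z]
    H=lambda zz:W([[.06,.1,zz],[.06,-.1,zz],[-.15,-.1,zz],[-.15,.1,zz]])
    e=[proj("top",H(zt))-[k(85,66),k(547,30),k(620,515),k(130,557)],
     proj("side",W([[-.0575,.085,.2],[-.0575,-.085,.2],[.0575,-.085,.2],[-.0575,.033,.055],[-.0575,-.033,.055],[-.0575,-.033,.109],[-.0575,.033,.109]]))-[s(192,285),s(405,450),s(575,358),s(225,535),s(318,625),s(328,528),s(233,447)],
     proj("side",H(zt)[[3,2,1]])-[s(12,30),s(305,203),s(695,88)],
     proj("side",H(zb)[[3,2]])-[s(12,82),s(297,275)]]
    e=np.vstack(e); return e if full else e.ravel()
q=least_squares(F,[.63,-.18,0,.09,.335,.31],loss='soft_l1')
print(q.x.round(4)); 
for n,e in zip(names,F(q.x,True)): print(n,e.round(1))
```

```text
[ 6.363e-01 -1.787e-01 -5.000e-04  8.540e-02  3.398e-01  3.129e-01]
tl [ 0.2 -0.1]
tr [-0.5 -0.5]
br [ 0.2 -0.7]
bl [ 3.5 -1.1]
kFL [-2.6 -4.8]
kFR [ 3.1 -5.7]
kBR [6.6 0.6]
m1 [0.5 3.5]
m2 [-4.3 -2.9]
m3 [-4.1  1.7]
m4 [0.2 5.9]
hL [-0.2  0.3]
hF [-1.2 -0.2]
hR [-0.2  0.2]
hLb [0.  2.1]
hFb [-0.9 -1.5]
```

Run:
```python
from ov import *
pk=np.array([.6363,-.1787,.0854]); np.save("pk.npy",pk)
ex=[]
for yo,c in((-.006,(255,0,0)),(0,(0,255,0)),(.006,(0,0,255))):
    for z in(.066,.142): ex.append(([([-.0665,.067+yo,z],[-.0665,.067+yo,z+.018])],pk,c))
hb=(box((-.15,-.1,.31),(.06,.1,.34)),pk,(0,255,0))
overlay("side","pics/side0.png",pk,(335,220,400,320),"pics/p_s.png",f=7,extra=ex)
overlay("top","pics/top0.png",pk,(390,200,450,270),"pics/p_t.png",f=8,extra=ex)
cv2.imwrite("pics/p_s_raw.png",cv2.resize(cv2.imread("pics/side0.png")[220:320,335:400],None,fx=6,fy=6,interpolation=cv2.INTER_CUBIC))
cv2.imwrite("pics/p_t_raw.png",cv2.resize(cv2.imread("pics/top0.png")[200:270,390:450],None,fx=8,fy=8,interpolation=cv2.INTER_CUBIC))
```

```text
(no output)
```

View pics/p_s.png

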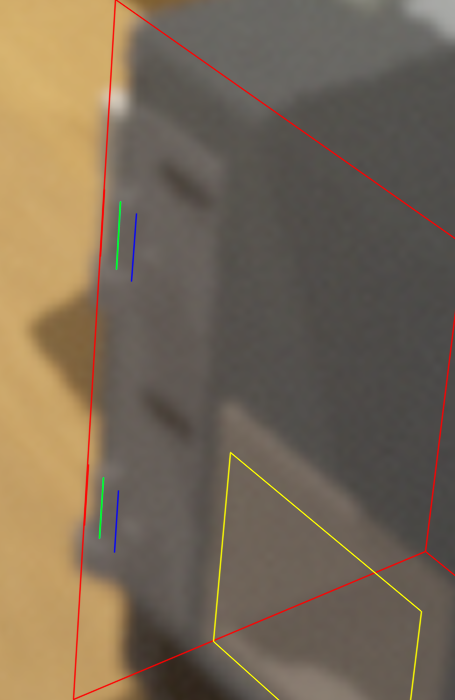

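View pics/p_s_raw.png

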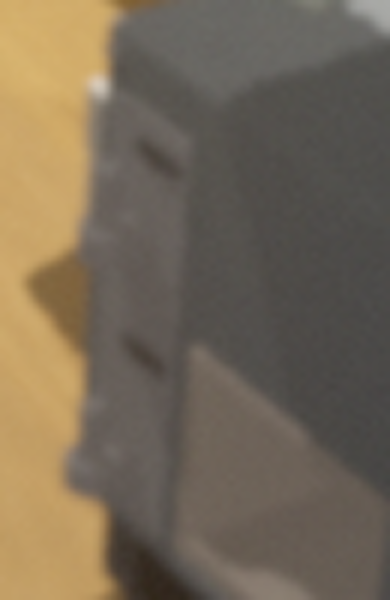

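View pics/p_t.png

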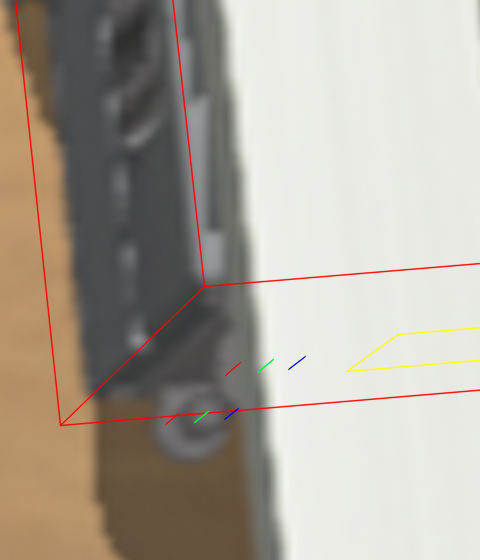

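View pics/p_t_raw.png

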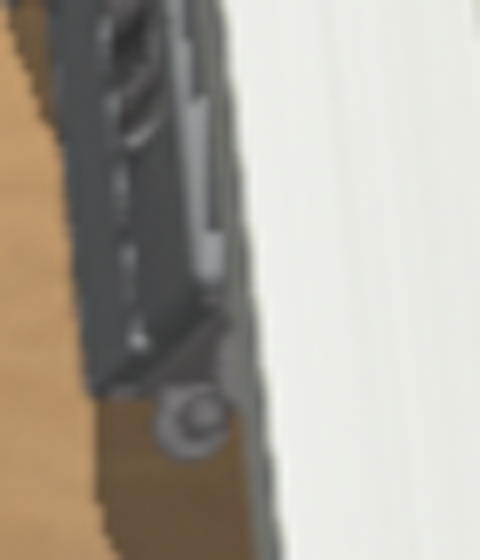

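```bash
cat >> h.py <<'E'
pb=np.load("pb.npy"); pk=np.load("pk.npy")
def door_lean():
    a=np.radians(24); c,s=np.cos(a),np.sin(a)
    Rd=R.from_matrix(np.array([[0,-c,-s],[1,0,0],[0,-s,c]]).T)
    Rb=R.from_euler('z',pb[2]); t=np.array([pb[0],pb[1],0])
    return t+Rb.apply([0,.040+.007*c,.013+.007*s]), Rb*Rd
def tool_in_door(y,z,al,x=0.):
    """grasp point at door (x,y,z) -> TCP pos,R in door frame"""
    c,s=np.cos(np.radians(al)),np.sin(np.radians(al))
    zt=np.array([0,c,-s]); yt=np.array([-1.,0,0]); xt=np.cross(yt,zt)
    return np.array([x,y,z])+.019*zt, R.from_matrix(np.array([xt,yt,zt]).T)
def comp(A,B): return A[0]+A[1].apply(B[0]), A[1]*B[1]
def inv(A): return -A[1].inv().apply(A[0]),A[1].inv()
def tcp():
    o=r.get_obs(); return o['tcp_pos'],R.from_rotvec(o['orientation'])
def cmd(target,label=''):
    T=tcp(); d=comp(inv(T),target)
    print(label,'xyz cm',(d[0]*100).round(2),'rot deg',np.degrees(d[1].as_rotvec()).round(1),'| world',target[0].round(4))
    return d
E
python3 - <<'E'
from ov import *
Pd=door_lean(); print(Pd[0],Pd[1].as_matrix().round(3))
W=lambda L:Pd[0]+Pd[1].apply(np.atleast_2d(L))
ex=[([ (W(a)[0],W(b)[0])],None,(0,0,255)) for a,b in box((-.007,-.055,0),(.007,.055,.13))]
ex+=[([(W([0,.067,z])[0],W([0,.067,z+.018])[0])],None,(0,255,0)) for z in(.02,.096)]
ex+=[([(W([-.007,-.037,.05])[0],W([-.041,-.037,.05])[0])],None,(0,255,255))]
overlay("side","pics/side0.png",pk,(190,170,330,290),"pics/d_s.png",f=5,extra=ex)
overlay("top","pics/top0.png",pk,(145,205,305,365),"pics/d_t.png",f=4,extra=ex)
for al in(45,60):
    T=comp(Pd,tool_in_door(-.032,.100,al)); cmd(T,'grasp%d'%al); pre=(T[0]-.10*T[1].apply([0,0,1]),T[1]); cmd(pre,'pre')
    print(T[1].as_matrix().round(2))
E
```

```text
[0.5256638  0.23767695 0.01584716] [[-0.176  0.981 -0.079]
 [-0.896 -0.193 -0.399]
 [-0.407 -0.     0.914]]
grasp45 xyz cm [-42.98 -34.53  13.64] rot deg [-24.2 -43.5   5.8] | world [0.5006 0.2067 0.0949]
pre xyz cm [-36.12 -37.88   7.18] rot deg [-24.2 -43.5   5.8] | world [0.4257 0.1922 0.1595]
[[-0.64  0.18  0.75]
 [ 0.42  0.9   0.15]
 [-0.65  0.41 -0.65]]
grasp60 xyz cm [-42.58 -34.44  13.91] rot deg [-24.4 -28.7   2.5] | world [0.497  0.2087 0.0922]
pre xyz cm [-37.83 -38.29   6.  ] rot deg [-24.4 -28.7   2.5] | world [0.4412 0.1838 0.1713]
[[-0.81  0.18  0.56]
 [ 0.37  0.9   0.25]
 [-0.46  0.41 -0.79]]
```

View pics/d_s.png

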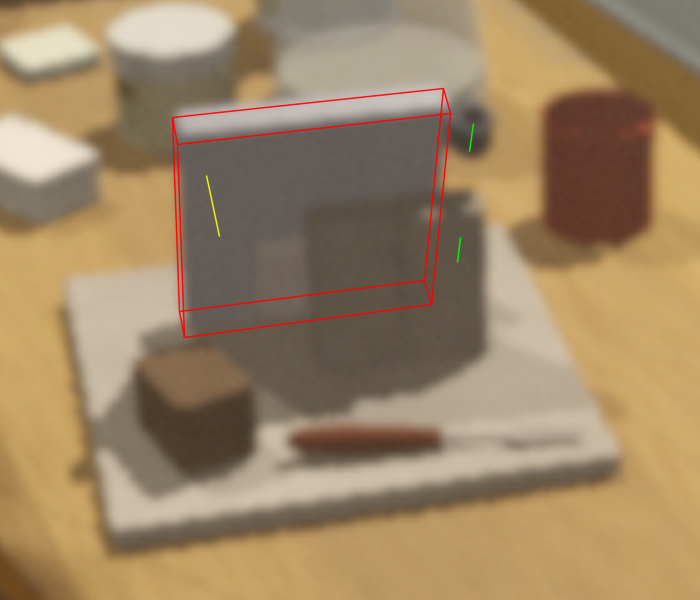

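View pics/d_t.png

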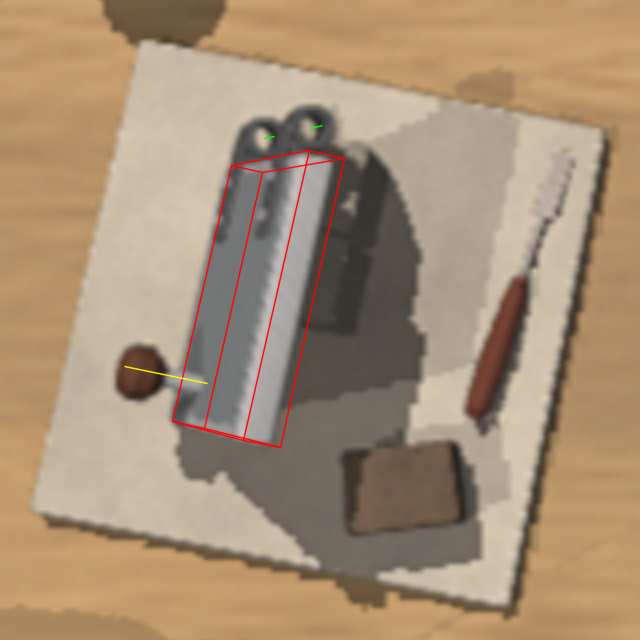

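Run:
```python
from h import *
pb[1]+=.0015; np.save("pb.npy",pb)
Pd=door_lean()
T=comp(Pd,tool_in_door(-.032,.100,55)); pre=(T[0]-.12*T[1].apply([0,0,1]),T[1]); cmd(pre,'pre')
```

```text
pre xyz cm [-36.09 -38.78   4.85] rot deg [-24.4 -33.6   3.6] | world [0.4231 0.1836 0.1828]
```

>>> jog_arm(rows=[{"xyz":[-2.8,-3.0,0.4],"delta_rot":[-2,-3,0.3],"fingers":0.2},{"xyz":[-5.6,-6,0.7],"delta_rot":[-4,-6,0.6],"fingers":0.2},{"xyz":[-8.4,-9,1.1],"delta_rot":[-6,-9,0.9],"fingers":0.2},{"xyz":[-11.2,-12,1.5],"delta_rot":[-8,-12,1.2],"fingers":0.2},{"xyz":[-14,-15,1.8],"delta_rot":[-10,-15,1.5],"fingers":0.2}])

```text
clock: 1.02
tcp_pos: [0.2722, 0.469, 0.2133]
orientation: [0.411, 2.821, 0.202]
contact_force: [1.5, -0.2, 1.3]
grip_width: 0.0686
```

```bash
cat > pre.py <<'E'
from h import *
import sys
al=float(sys.argv[1]); back=float(sys.argv[2])
Pd=door_lean()
T=comp(Pd,tool_in_door(-.032,.100,al)); pre=(T[0]-back*T[1].apply([0,0,1]),T[1]); cmd(pre,'pre')
o=r.get_obs(); print(o['clock'],o['joints'].round(3),o['tcp_pos'].round(4),o['contact_force'].round(1),o['grip_width'])
E
python3 pre.py 55 .12
```

```text
pre xyz cm [-21.59 -23.75   4.62] rot deg [-14.2 -18.6   2.3] | world [0.4231 0.1836 0.1828]
1.0167 [-1.457  0.18   0.151  2.073  0.354  0.746 -0.273] [0.2722 0.469  0.2133] [ 1.5 -0.2  1.3] 0.06862177219867636
```

>>> jog_arm(rows=[{"xyz":[-2.7,-3.0,0.6],"delta_rot":[-2,-2.5,0.3],"fingers":0.2},{"xyz":[-5.4,-6,1.1],"delta_rot":[-4,-5,0.6],"fingers":0.2},{"xyz":[-8.1,-9,1.7],"delta_rot":[-6,-7.5,0.9],"fingers":0.2},{"xyz":[-10.8,-12,2.3],"delta_rot":[-8,-10,1.2],"fingers":0.2},{"xyz":[-13.5,-15,2.9],"delta_rot":[-10,-12.5,1.5],"fingers":0.2}])

```text
clock: 1.43
tcp_pos: [0.3535, 0.3089, 0.195]
orientation: [0.414, 2.6, 0.341]
contact_force: [-1.2, -0.1, -1.2]
grip_width: 0.0683
```

```bash
python3 pre.py 55 .12
```

```text
pre xyz cm [ -9.67 -10.36   2.44] rot deg [-6.4 -7.7  0.8] | world [0.4231 0.1836 0.1828]
1.4333 [-1.274 -0.006  0.151  2.428  0.916  0.496 -0.642] [0.3535 0.3089 0.195 ] [-1.2 -0.1 -1.2] 0.06831788886697877
```

```bash
cat > kin.py <<'E'
from h import *
import itertools
D=[([-1.41612868,  0.47780451,  0.02230398,  1.55645927, -0.01149637,1.10930389, -0.08309038],[0.17517289, 0.65125289, 0.23031877],[-4.11451899e-01, -3.11441208e+00,  2.89585729e-03]),
([-1.457,0.18,0.151,2.073,0.354,0.746,-0.273],[0.2722,0.469,0.2133],[0.411,2.821,0.202]),
([-1.274,-0.006,0.151,2.428,0.916,0.496,-0.642],[.3535,.3089,.195],[.414,2.6,.341])]
def ori(q,s,c):
    seq=R.from_euler('z',s[0]*q[0]+c[0])
    for i,ax in enumerate("yzyzyz"):
        seq=seq*R.from_euler(ax,s[i+1]*q[i+1]+(c[1] if i==5 else 0))
    return seq
if __name__=="__main__":
  best=[]
  for s in itertools.product((1,-1),repeat=7):
    for c0 in (0,1.57,3.14,-1.57):
     for c1 in(0,1.57,3.14,-1.57):
      e=sum((ori(q,s,(c0,c1)).inv()*R.from_rotvec(o)).magnitude()**2 for q,p,o in D)
      best.append((e,s,c0,c1))
  best.sort(key=lambda b:b[0])
  for b in best[:6]: print(b)
E
python3 kin.py
```

```text
(3.4272450837593554e-06, (-1, 1, -1, 1, -1, 1, -1), 0, 1.57)
(2.0920263457094936e-05, (-1, -1, -1, -1, -1, -1, -1), 3.14, -1.57)
(0.11636754231402124, (-1, -1, -1, -1, 1, -1, 1), 1.57, 3.14)
(0.11660479506472227, (-1, 1, -1, 1, 1, 1, 1), -1.57, 0)
(0.18107465140165324, (-1, -1, 1, -1, -1, -1, -1), 3.14, -1.57)
(0.18491694091958868, (-1, 1, 1, 1, -1, 1, -1), 0, 1.57)
```

```bash
cat > kin2.py <<'E'
from kin import *
S=(-1,1,-1,1,-1,1,-1);C=(0,np.pi/2)
def frames(q):
    f=[R.identity()];
    for i,ax in enumerate("zyzyzyz"):
        off=C[1] if i==6 else 0
        f.append(f[-1]*R.from_euler(ax,S[i]*q[i]+off))
    return f
# params: (frame idx, axis)
def lin(P,D,reg=1e-3,prior=None):
    A=[];B=[]
    for q,p,o in D:
        f=frames(q)
        A.append(np.array([f[i].as_matrix()[:,ax] for i,ax in P]).T); B.append(p)
    A=np.vstack(A);B=np.concatenate(B)
    prior=np.zeros(len(P)) if prior is None else prior
    A2=np.vstack([A,reg*np.eye(len(P))]);B2=np.r_[B,reg*prior]
    v=np.linalg.lstsq(A2,B2,rcond=None)[0]
    return v,(A@v-B)
if __name__=="__main__":
  for P in ([(0,2),(1,0),(2,1),(3,2),(5,2),(7,2)],[(0,2),(2,1),(3,2),(4,1),(5,2),(7,2)],[(0,2),(1,0),(3,1),(3,2),(5,1),(5,2),(7,2)],[(0,2),(1,0),(1,1),(3,1),(3,2),(5,1),(5,2),(6,1),(7,2)]):
    v,e=lin(P,D,1e-3); print(P,v.round(3),'res mm',np.abs(e).max()*1e3)
E
python3 kin2.py
```

```text
[(0, 2), (1, 0), (2, 1), (3, 2), (5, 2), (7, 2)] [ 0.281 -0.005 -0.062  0.549  0.474  0.326] res mm 1.3493859415149023
[(0, 2), (2, 1), (3, 2), (4, 1), (5, 2), (7, 2)] [ 0.287 -0.033  0.542 -0.029  0.472  0.327] res mm 0.3606171541579162
[(0, 2), (1, 0), (3, 1), (3, 2), (5, 1), (5, 2), (7, 2)] [ 0.294  0.006 -0.061  0.535 -0.001  0.471  0.328] res mm 0.8591369666460236
[(0, 2), (1, 0), (1, 1), (3, 1), (3, 2), (5, 1), (5, 2), (6, 1), (7, 2)] [ 0.288 -0.003 -0.03  -0.03   0.542 -0.001  0.475 -0.001  0.327] res mm 0.04438244597326779
```

```bash
cat > ik.py <<'E'
from kin2 import *
P=[(0,2),(1,0),(1,1),(3,1),(3,2),(5,1),(5,2),(6,1),(7,2)]; V,_=lin(P,D)
LO=np.array([-2.96,-.34,-1.41,.24,-1.37,.17,-2.96]);HI=np.array([2.96,2.1,1.46,2.44,4.51,1.92,2.96])
def fk(q):
    f=frames(q); return sum(f[i].as_matrix()[:,ax]*v for (i,ax),v in zip(P,V)), f[7]
def ik(T,q0):
    def F(q):
        p,Ro=fk(q); return np.r_[(p-T[0])*10,(Ro.inv()*T[1]).as_rotvec()*2,(q-q0)*1e-3]
    s=least_squares(F,np.clip(q0,LO+1e-3,HI-1e-3),bounds=(LO,HI))
    p,Ro=fk(s.x); return s.x,np.linalg.norm(p-T[0])*1e3,np.degrees((Ro.inv()*T[1]).magnitude())
def door_hang(openang,dz,yo=0.,hinge=None):
    """door pose world when hung with opening angle (deg), lifted dz"""
    Rk=R.from_euler('z',pk[2]); hk=np.array([-.0665,.067+yo,.046+dz])
    h=np.array([pk[0],pk[1],0])+Rk.apply(hk) if hinge is None else np.array([hinge[0],hinge[1],.046+dz])
    Rd=Rk*R.from_euler('z',-np.radians(openang))
    return h-Rd.apply([0,.067,0]),Rd
E
python3 - <<'E'
from ik import *
q0=r.get_obs()['joints']
for al in(60,65,70):
  for y,z in((-.032,.1),(-.038,.1),(-.02,.1)):
    G=tool_in_door(y,z,al); Pd=door_lean(); T=comp(Pd,G)
    q=q0
    out=[]
    for nm,t in (('pre',(T[0]-.1*T[1].apply([0,0,1]),T[1])),('grasp',T),('lift',(T[0]+[0,0,.1],T[1]))):
        q,e,a=ik(t,q); out.append((nm,round(e,1),round(a,1),round(q[3],2),round(q[5],2)))
    for op in (90,100,110):
      for dz in(0,.03,.05):
        qq,e,a=ik(comp(door_hang(op,dz),G),q); out.append((op,dz,round(e,1),round(a,1),round(qq[3],2),round(qq[5],2),round(qq[1],2)))
    print(al,y,z,*out,sep='\n  ')
E
```

```text
60
  -0.032
  0.1
  ('pre', np.float64(5.8), np.float64(2.7), np.float64(2.44), np.float64(0.34))
  ('grasp', np.float64(0.0), np.float64(0.0), np.float64(2.42), np.float64(0.74))
  ('lift', np.float64(0.0), np.float64(0.0), np.float64(2.35), np.float64(0.47))
  (90, 0, np.float64(0.0), np.float64(0.0), np.float64(2.37), np.float64(0.42), np.float64(0.57))
  (90, 0.03, np.float64(0.0), np.float64(0.0), np.float64(2.35), np.float64(0.33), np.float64(0.43))
  (90, 0.05, np.float64(0.0), np.float64(0.0), np.float64(2.33), np.float64(0.3), np.float64(0.34))
  (100, 0, np.float64(0.0), np.float64(0.0), np.float64(2.41), np.float64(0.3), np.float64(0.35))
  (100, 0.03, np.float64(0.0), np.float64(0.0), np.float64(2.38), np.float64(0.39), np.float64(0.38))
  (100, 0.05, np.float64(0.0), np.float64(0.0), np.float64(2.36), np.float64(0.32), np.float64(0.28))
  (110, 0, np.float64(0.0), np.float64(0.0), np.float64(2.41), np.float64(0.45), np.float64(0.34))
  (110, 0.03, np.float64(0.0), np.float64(0.0), np.float64(2.39), np.float64(0.5), np.float64(0.34))
  (110, 0.05, np.float64(0.0), np.floa
[... 8677 characters left out ...]
, 0.05, np.float64(0.0), np.float64(0.0), np.float64(2.2), np.float64(0.61), np.float64(0.44))
  (100, 0, np.float64(0.0), np.float64(0.0), np.float64(2.27), np.float64(0.63), np.float64(0.54))
  (100, 0.03, np.float64(0.0), np.float64(0.0), np.float64(2.24), np.float64(0.64), np.float64(0.48))
  (100, 0.05, np.float64(0.0), np.float64(0.0), np.float64(2.22), np.float64(0.62), np.float64(0.41))
  (110, 0, np.float64(0.0), np.float64(0.0), np.float64(2.27), np.float64(0.63), np.float64(0.47))
  (110, 0.03, np.float64(0.0), np.float64(0.0), np.float64(2.24), np.float64(0.69), np.float64(0.46))
  (110, 0.05, np.float64(0.0), np.float64(0.0), np.float64(2.22), np.float64(0.69), np.float64(0.41))
```

```bash
sed -i 's/-.032,.100,al/-.030,.100,al/' pre.py; python3 pre.py 68 .10
python3 - <<'E'
from h import *
cmd(comp(door_lean(),tool_in_door(-.03,.1,68)))
E
```

```text
pre xyz cm [-11.95 -10.14   4.46] rot deg [-6.5  5.2  0.1] | world [0.4527 0.181  0.1758]
1.4333 [-1.274 -0.006  0.151  2.428  0.916  0.496 -0.642] [0.3535 0.3089 0.195 ] [-1.2 -0.1 -1.2] 0.06831788886697877
 xyz cm [-11.04  -9.02  14.36] rot deg [-6.5  5.2  0.1] | world [0.4967 0.2107 0.0911]
```

>>> jog_arm(rows=[{"xyz":[-3,-2.5,1.1],"delta_rot":[-2,1.5,0],"fingers":0.2},{"xyz":[-6,-5.1,2.2],"delta_rot":[-4,3,0],"fingers":0.2},{"xyz":[-9,-7.6,3.3],"delta_rot":[-6.5,5.2,0.1],"fingers":0.2},{"xyz":[-12,-10.1,4.5],"delta_rot":[-6.5,5.2,0.1],"fingers":0.2},{"xyz":[-12,-10.1,4.5],"delta_rot":[-6.5,5.2,0.1],"fingers":0.2}])

```text
clock: 1.85
tcp_pos: [0.3773, 0.2786, 0.1858]
orientation: [0.381, 2.657, 0.431]
contact_force: [0.6, -0.1, 0.3]
grip_width: 0.0681
```

```bash
python3 pre.py 68 .0
python3 - <<'E'
from h import *
for n in("top","side"): cv2.imwrite(f"pics/{n}1.png",imaging.grab_frame(n))
E
```

```text
pre xyz cm [-9.26 -7.2  11.86] rot deg [-3.4  1.   0.4] | world [0.4967 0.2107 0.0911]
1.85 [-0.566  0.011 -0.346  2.429  0.792  0.298 -0.343] [0.3773 0.2786 0.1858] [ 0.6 -0.1  0.3] 0.06806463850372671
```

View pics/top1.png

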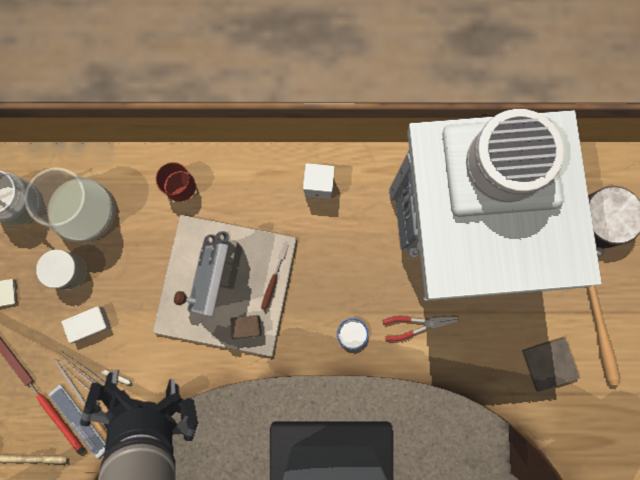

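View pics/side1.png

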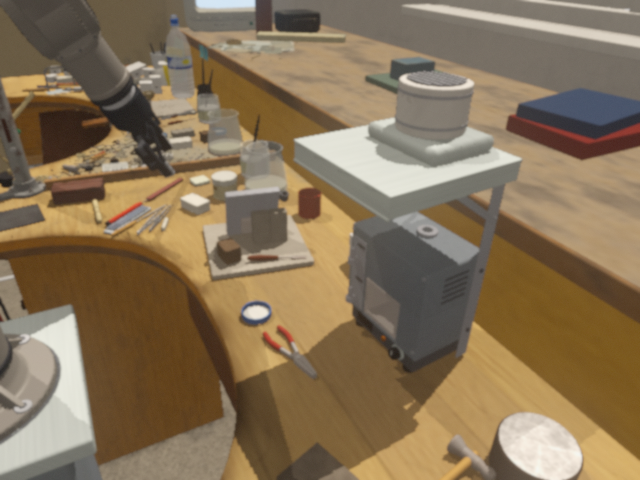

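```bash
python3 pre.py 68 .08;python3 - <<'E'
from h import *
print(proj("top",tcp()[0]),proj("side",tcp()[0]))
E
```

```text
pre xyz cm [-9.13 -7.17  3.9 ] rot deg [-3.7  1.2 -0.1] | world [0.4615 0.1869 0.1589]
1.95 [-0.559  0.011 -0.345  2.43   0.793  0.3   -0.345] [0.3795 0.274  0.1851] [-0.1  0.4 -0.3] 0.06836434132487275
[[145.52105768 374.77056301]] [[169.67537578 164.83702543]]
```

>>> jog_arm(rows=[{"xyz":[-3,-2.4,1.1],"delta_rot":[-2,1,0],"fingers":0.2},{"xyz":[-6,-4.8,2.4],"delta_rot":[-3.7,1.2,0],"fingers":0.2},{"xyz":[-9.1,-7.2,3.9],"delta_rot":[-3.7,1.2,0],"fingers":0.2},{"xyz":[-9.1,-7.2,3.9],"delta_rot":[-3.7,1.2,0],"fingers":0.2},{"xyz":[-9.1,-7.2,3.9],"delta_rot":[-3.7,1.2,0],"fingers":0.2}])

```text
clock: 2.37
tcp_pos: [0.4189, 0.226, 0.1833]
orientation: [0.376, 2.69, 0.477]
contact_force: [-0.4, 0.2, -0.6]
grip_width: 0.0683
```

```bash
python3 pre.py 68 .0
```

```text
pre xyz cm [-4.48 -3.37 10.79] rot deg [-2.  -1.5  0. ] | world [0.4967 0.2107 0.0911]
2.3667 [-0.666  0.008  0.021  2.434  0.153  0.186  0.505] [0.4189 0.226  0.1833] [-0.4  0.2 -0.6] 0.0682594161114444
```

>>> jog_arm(rows=[{"xyz":[-2.2,-1.7,1.4],"delta_rot":[-1,-0.7,0],"fingers":0.2},{"xyz":[-4.5,-3.4,2.8],"delta_rot":[-2,-1.5,0],"fingers":0.2},{"xyz":[-4.5,-3.4,2.8],"delta_rot":[-2,-1.5,0],"fingers":0.2},{"xyz":[-4.5,-3.4,2.8],"delta_rot":[-2,-1.5,0],"fingers":0.2},{"xyz":[-4.5,-3.4,2.8],"delta_rot":[-2,-1.5,0],"fingers":0.2}])

```text
clock: 2.78
tcp_pos: [0.4421, 0.2083, 0.1659]
orientation: [0.368, 2.715, 0.514]
contact_force: [-0.2, -0.7, 0.5]
grip_width: 0.0683
```

```bash
python3 pre.py 68 .0
python3 - <<'E'
from h import *
for n in("top","side"):
    im=imaging.grab_frame(n); cv2.imwrite(f"pics/{n}2.png",im)
    c=(145,190,305,380) if n=="top" else(180,130,340,290)
    cv2.imwrite(f"pics/{n}2c.png",cv2.resize(im[c[1]:c[3],c[0]:c[2]],None,fx=3,fy=3,interpolation=cv2.INTER_CUBIC))
E
```

```text
pre xyz cm [-2.7  -1.71  8.7 ] rot deg [-0.9 -3.4 -0.1] | world [0.4967 0.2107 0.0911]
2.7833 [-0.923  0.068  0.426  2.434 -0.66   0.175  1.422] [0.4421 0.2083 0.1659] [-0.2 -0.7  0.5] 0.0683352222518007
```

View pics/top2c.png

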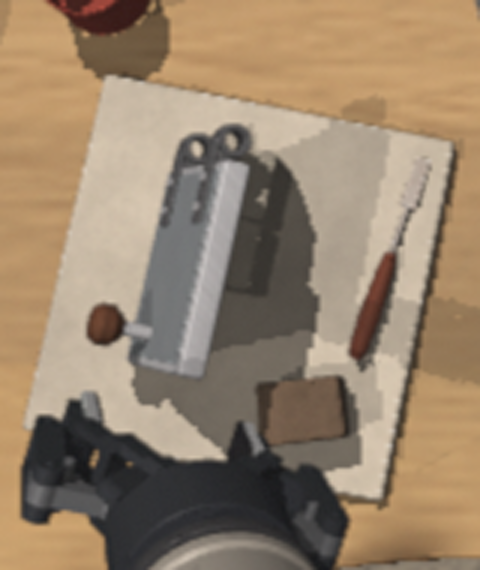

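View pics/side2c.png

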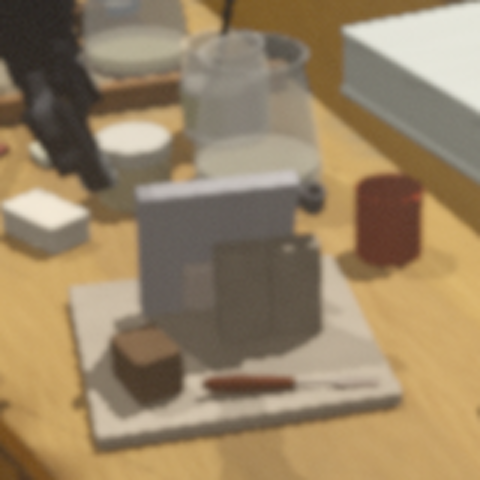

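Run:
```python
from ik import *
o=r.get_obs(); q0=o['joints']; p,Ro=fk(q0); print('fk err',(p-o['tcp_pos'])*1e3)
for al in(60,64,68,72):
    G=tool_in_door(-.03,.1,al); T=comp(door_lean(),G); q=q0; print(al)
    for nm,t in (('b8',(T[0]-.08*T[1].apply([0,0,1]),T[1])),('b4',(T[0]-.04*T[1].apply([0,0,1]),T[1])),('g',T),('lift',(T[0]+[0,0,.1],T[1])),('h95',comp(door_hang(95,.03),G)),('h0',comp(door_hang(95,.0),G))):
        q,e,a=ik(t,q); print(nm,round(e,1),round(a,1),q.round(2))
```

```text
fk err [-1.26020053 -1.61864784 -1.60376203]
60
b8 16.3 7.8 [-1.48  0.17  1.06  2.44 -1.04  0.17  1.79]
b4 11.3 8.5 [-1.35  0.27  0.91  2.42 -1.37  0.17  2.08]
g 13.3 10.9 [-1.1   0.35  0.66  2.35 -1.37  0.17  2.07]
lift 2.3 1.7 [-1.73  0.2   1.33  2.42 -1.37  0.17  2.1 ]
h95 0.0 0.0 [-0.3   0.09  0.5   2.44 -0.91  0.17  2.63]
h0 2.0 1.5 [-0.19  0.17  0.4   2.44 -1.25  0.17  2.96]
64
b8 8.3 4.8 [-1.11  0.12  0.7   2.44 -1.12  0.17  1.93]
b4 7.5 5.7 [-1.1   0.23  0.67  2.41 -1.37  0.17  2.13]
g 9.9 8.2 [-0.89  0.33  0.45  2.34 -1.37  0.17  2.12]
lift 0.0 0.0 [-1.56  0.14  1.15  2.41 -1.19  0.17  1.96]
h95 0.0 0.0 [-0.86  0.17  1.15  2.42 -0.93  0.33  2.66]
h0 0.0 0.0 [-0.64  0.24  0.92  2.44 -1.25  0.31  2.96]
68
b8 1.9 1.2 [-0.95  0.11  0.54  2.44 -1.15  0.17  1.97]
b4 3.7 2.8 [-0.81  0.22  0.39  2.4  -1.37  0.17  2.17]
g 6.5 5.3 [-0.68  0.32  0.25  2.33 -1.37  0.17  2.17]
lift 0.0 0.0 [-1.06  0.1   0.63  2.35 -0.73  0.2   1.52]
h95 0.0 0.0 [-0.56  0.13  0.78  2.36 -0.5   0.35  2.21]
h0 0.0 0.0 [-0.39  0.2   0.61  2.38 -0.71  0.28  2.41]
72
b8 0.0 0.0 [-0.72  0.12  0.33  2.4  -0.95  0.23  1.8 ]
b4 0.0 0.0 [-0.53  0.22  0.12  2.38 -1.33  0.17  2.17]
g 2.9 2.4 [-0.49  0.32  0.08  2.32 -1.37  0.17  2.21]
lift 0.0 0.0 [-0.78  0.11  0.37  2.3  -0.66  0.29  1.48]
h95 0.0 0.0 [-0.4   0.14  0.6   2.31 -0.33  0.42  2.03]
h0 0.0 0.0 [-0.31  0.2   0.51  2.33 -0.46  0.35  2.15]
```

Run:
```python
from ik import *
rng=np.random.default_rng(0)
o=r.get_obs(); q0=o['joints']
for al in(68,76,84):
    G=tool_in_door(-.03,.1,al); T=comp(door_lean(),G); sols=[]
    for k in range(60):
        q,e,a=ik(T,rng.uniform(LO,HI))
        if e<.5 and a<.3: sols.append(q)
    print(al,len(sols))
    for q in sorted(sols,key=lambda q:q[4])[::4]:
        m=np.min(np.minimum(q-LO,HI-q))
        h=[]
        for nm,t in (('b8',(T[0]-.08*T[1].apply([0,0,1]),T[1])),('lift',(T[0]+[0,0,.1],T[1])),('h95',comp(door_hang(95,.03),G)),('h0',comp(door_hang(95,.0),G))):
            qq,e,a=ik(t,q); h.append((round(e,1),round(np.abs(qq-q).max(),1),qq[4].round(2)))
        print(q.round(2),'marg',m.round(2),*[tuple(float(x) for x in y) for y in h])
```

```text
68 38
[ 0.65  0.84 -1.41  2.34  1.74  0.72 -0.63] marg 0.0 (0.0, 0.4, 1.33) (0.0, 0.6, 1.11) (0.0, 1.6, 0.88) (0.0, 1.4, 1.12)
[ 0.65  0.84 -1.41  2.34  1.74  0.72 -0.63] marg 0.0 (0.0, 0.4, 1.33) (0.0, 0.6, 1.11) (0.0, 1.6, 0.88) (0.0, 1.4, 1.12)
[ 0.62  0.77 -1.35  2.34  1.75  0.64 -0.67] marg 0.06 (0.0, 0.4, 1.33) (0.0, 0.6, 1.11) (0.0, 1.6, 0.88) (0.0, 1.4, 1.12)
[ 0.12  0.4  -0.66  2.36  2.16  0.19 -1.26] marg 0.02 (0.0, 0.9, 1.26) (0.0, 1.1, 1.11) (0.0, 2.2, 0.88) (0.0, 2.0, 1.12)
[ 0.06  0.38 -0.6   2.37  2.26  0.17 -1.37] marg 0.0 (0.0, 1.0, 1.26) (0.0, 1.2, 1.11) (0.0, 2.3, 0.88) (0.0, 2.1, 1.12)
[-0.56  0.33  0.1   2.4   3.76  0.17 -2.96] marg 0.0 (18.0, 0.6, 3.9) (11.9, 0.2, 3.77) (23.8, 0.7, 4.51) (19.0, 0.7, 4.51)
[-0.56  0.33  0.1   2.4   3.76  0.17 -2.96] marg 0.0 (18.0, 0.6, 3.9) (11.9, 0.2, 3.77) (23.8, 0.7, 4.51) (19.0, 0.7, 4.51)
[-0.88  0.36  0.48  2.41  4.09  0.28  2.96] marg 0.0 (9.6, 0.5, 4.51) (7.4, 0.4, 4.51) (59.6, 1.0, 4.51) (48.1, 1.0, 4.51)
[-0.88  0.36  0.48  2.41  4.09  0.28  2.96] marg 0.0 (9.6, 0.5, 4.51) (7.4, 0.4, 4.51) (59.6, 1.0, 4.51) (48.1, 1.0,
[... 1774 characters left out ...]
  0.27  1.26] marg 0.1 (0.0, 0.2, -0.37) (0.0, 0.2, -0.33) (0.0, 0.4, 0.09) (0.0, 0.4, 0.12)
[ 0.46  0.55 -0.97  2.19  0.5   0.33  0.54] marg 0.16 (0.0, 0.3, 0.35) (0.0, 0.3, 0.32) (0.0, 0.7, 0.44) (0.0, 0.7, 0.52)
[ 0.51  0.59 -1.04  2.19  0.63  0.36  0.43] marg 0.19 (0.0, 0.3, 0.48) (0.0, 0.3, 0.45) (0.0, 0.8, 0.55) (0.0, 0.7, 0.61)
[ 0.64  0.72 -1.24  2.18  0.94  0.49  0.17] marg 0.17 (0.0, 0.3, 0.62) (0.0, 0.4, 0.56) (0.0, 0.8, 0.77) (0.0, 0.8, 0.84)
[ 0.72  0.89 -1.41  2.18  1.14  0.67  0.02] marg 0.0 (0.0, 0.5, 0.62) (0.0, 0.6, 0.56) (0.0, 1.0, 0.77) (0.0, 0.9, 0.89)
[ 0.72  0.89 -1.41  2.18  1.14  0.67  0.02] marg 0.0 (0.0, 0.5, 0.62) (0.0, 0.6, 0.56) (0.0, 1.0, 0.77) (0.0, 0.9, 0.89)
```

Run:
```python
from ik import *
o=r.get_obs(); q0=o['joints']
for al in(74,76,78,80):
  for y,z in((-.04,.1),):
   for lean in (24,21,18):
    G=tool_in_door(y,z,al); Pd=door_lean(); T=comp(Pd,G); 
    # rotate about grasp point about door y by lean change
    ax=Pd[1].apply([0,1,0]); dR=R.from_rotvec(ax*np.radians(24-lean)*1.0); g=T[0]-T[1].apply([0,0,.019])
    T=(g+dR.apply(T[0]-g),dR*T[1])
    q=q0; print(al,y,lean, 'jaw z',T[1].as_matrix()[2,1].round(3))
    for nm,t in (('b8',(T[0]-.08*T[1].apply([0,0,1]),T[1])),('b4',(T[0]-.04*T[1].apply([0,0,1]),T[1])),('g',T),('lift',(T[0]+[0,0,.1],T[1])),('h95',comp(door_hang(95,.03),G)),('h0',comp(door_hang(95,.0),G))):
        q,e,a=ik(t,q); print(nm,round(e,1),round(a,1),q.round(2))
```

```text
74 -0.04 24 jaw z 0.407
b8 0.0 0.0 [-0.75  0.11  0.38  2.39 -0.9   0.28  1.76]
b4 0.0 0.0 [-0.59  0.22  0.2   2.38 -1.22  0.22  2.07]
g 1.5 1.2 [-0.44  0.32  0.02  2.33 -1.37  0.17  2.22]
lift 0.0 0.0 [-0.69  0.11  0.28  2.29 -0.62  0.33  1.44]
h95 0.0 0.0 [-0.34  0.13  0.53  2.31 -0.25  0.46  1.96]
h0 0.0 0.0 [-0.27  0.19  0.46  2.33 -0.36  0.38  2.06]
74 -0.04 21 jaw z 0.454
b8 0.0 0.0 [-0.69  0.12  0.35  2.41 -1.16  0.3   2.04]
b4 0.0 0.0 [-0.24  0.23 -0.15  2.38 -1.37  0.19  2.25]
g 3.0 2.5 [-0.24  0.33 -0.17  2.32 -1.37  0.17  2.25]
lift 0.0 0.0 [-0.44  0.11  0.04  2.3  -0.77  0.31  1.6 ]
h95 0.0 0.0 [-0.18  0.13  0.35  2.3  -0.2   0.46  1.9 ]
h0 0.0 0.0 [-0.14  0.19  0.31  2.32 -0.28  0.38  1.97]
74 -0.04 18 jaw z 0.5
b8 0.0 0.0 [-0.56  0.13  0.27  2.43 -1.37  0.34  2.27]
b4 1.2 0.9 [ 0.08  0.27 -0.46  2.36 -1.37  0.17  2.29]
g 4.4 3.6 [-0.04  0.36 -0.35  2.31 -1.37  0.17  2.29]
lift 0.0 0.0 [-0.2   0.13 -0.19  2.3  -0.93  0.29  1.77]
h95 0.0 0.0 [-0.03  0.13  0.19  2.29 -0.15  0.46  1.85]
h0 0.0 0.0 [-0.    0.19  0.16  2.31 -0.19  0.38  1.89]
76 -0.04 24 jaw z 0.407
b8 0.0 0.0
[... 2463 characters left out ...]
21 jaw z 0.454
b8 0.0 0.0 [-0.65  0.16  0.39  2.33 -1.    0.47  1.93]
b4 0.0 0.0 [-0.6   0.26  0.31  2.33 -1.2   0.42  2.11]
g 0.0 0.0 [-0.46  0.35  0.12  2.31 -1.37  0.35  2.27]
lift 0.0 0.0 [-0.62  0.15  0.29  2.25 -0.81  0.48  1.68]
h95 0.0 0.0 [-0.39  0.18  0.59  2.24 -0.23  0.59  1.93]
h0 0.0 0.0 [-0.34  0.24  0.54  2.26 -0.31  0.52  2.  ]
80 -0.04 18 jaw z 0.5
b8 0.0 0.0 [-0.6   0.18  0.39  2.35 -1.15  0.5   2.11]
b4 0.0 0.0 [-0.57  0.27  0.32  2.35 -1.35  0.47  2.28]
g 0.0 0.0 [-0.09  0.37 -0.26  2.3  -1.37  0.26  2.32]
lift 0.0 0.0 [-0.24  0.16 -0.09  2.25 -0.86  0.45  1.74]
h95 0.0 0.0 [-0.09  0.16  0.25  2.22 -0.12  0.59  1.81]
h0 0.0 0.0 [-0.07  0.22  0.23  2.25 -0.15  0.51  1.85]
```

```bash
cat > pre2.py <<'E'
from ik import *
import sys
AL=77;GY=-.040;GZ=.100
def graspT(back,lean=3,al=AL):
    G=tool_in_door(GY,GZ,al); Pd=door_lean(); T=comp(Pd,G)
    ax=Pd[1].apply([0,1,0]); dR=R.from_rotvec(-ax*np.radians(lean)); g=T[0]-T[1].apply([0,0,.019])
    T=(g+dR.apply(T[0]-g),dR*T[1]); return (T[0]-back*T[1].apply([0,0,1]),T[1])
if __name__=="__main__":
    o=r.get_obs(); print(o['clock'],o['joints'].round(3),o['tcp_pos'].round(4),o['contact_force'].round(1),o['grip_width'])
    q=o['joints']
    for b in (.08,.04,0):
        T=graspT(b); cmd(T,str(b)); q,e,a=ik(T,q); print(round(e,1),round(a,1),q.round(2),T[1].as_matrix()[2].round(2))
E
python3 pre2.py
```

```text
2.8833 [-0.921  0.068  0.425  2.434 -0.655  0.175  1.416] [0.4423 0.2076 0.1656] [0.3 0.1 0.5] 0.068567821345675
0.08 xyz cm [-2.19 -1.46  0.41] rot deg [ 1.9  5.6 -1.1] | world [0.461  0.1887 0.1627]
0.0 0.0 [-0.82  0.13  0.45  2.34 -0.67  0.37  1.54] [-0.21  0.36 -0.91]
0.04 xyz cm [-1.8  -1.6   4.38] rot deg [ 1.9  5.6 -1.1] | world [0.4725 0.2007 0.1263]
0.0 0.0 [-0.7   0.23  0.31  2.33 -0.89  0.3   1.74] [-0.21  0.36 -0.91]
0 xyz cm [-1.41 -1.74  8.36] rot deg [ 1.9  5.6 -1.1] | world [0.484  0.2127 0.0899]
0.0 0.0 [-0.54  0.32  0.12  2.31 -1.07  0.22  1.92] [-0.21  0.36 -0.91]
```

>>> jog_arm(rows=[{"xyz":[-1.1,-0.7,0.2],"delta_rot":[1,3,-0.5],"fingers":0.2},{"xyz":[-2.2,-1.5,0.4],"delta_rot":[1.9,5.6,-1.1],"fingers":0.2},{"xyz":[-2.2,-1.5,0.4],"delta_rot":[1.9,5.6,-1.1],"fingers":0.2},{"xyz":[-2.0,-1.5,2.4],"delta_rot":[1.9,5.6,-1.1],"fingers":0.2},{"xyz":[-1.8,-1.6,4.4],"delta_rot":[1.9,5.6,-1.1],"fingers":0.2}])

```text
clock: 3.3
tcp_pos: [0.4728, 0.2023, 0.1268]
orientation: [0.335, 2.82, 0.494]
contact_force: [0.3, 2.0, -0.4]
grip_width: 0.0686
```

```bash
python3 pre2.py
python3 - <<'E'
from h import *
for n in("top","side"):
    im=imaging.grab_frame(n); cv2.imwrite(f"pics/{n}3.png",im)
    c=(145,190,305,380) if n=="top" else(180,130,340,290)
    cv2.imwrite(f"pics/{n}3c.png",cv2.resize(im[c[1]:c[3],c[0]:c[2]],None,fx=3,fy=3,interpolation=cv2.INTER_CUBIC))
E
```

```text
3.3 [-0.713  0.231  0.322  2.335 -0.92   0.293  1.772] [0.4728 0.2023 0.1268] [ 0.3  2.  -0.4] 0.06862156710677265
0.08 xyz cm [-0.01 -0.16 -4.01] rot deg [0.1 0.1 0. ] | world [0.461  0.1887 0.1627]
0.0 0.0 [-0.8   0.13  0.42  2.34 -0.66  0.36  1.53] [-0.21  0.36 -0.91]
0.04 xyz cm [-0.   -0.17 -0.01] rot deg [0.1 0.1 0. ] | world [0.4725 0.2007 0.1263]
0.0 0.0 [-0.67  0.23  0.28  2.33 -0.87  0.29  1.73] [-0.21  0.36 -0.91]
0 xyz cm [ 0.   -0.18  3.99] rot deg [0.1 0.1 0. ] | world [0.484  0.2127 0.0899]
0.0 0.0 [-0.52  0.32  0.09  2.31 -1.04  0.21  1.89] [-0.21  0.36 -0.91]
```

View pics/top3c.png

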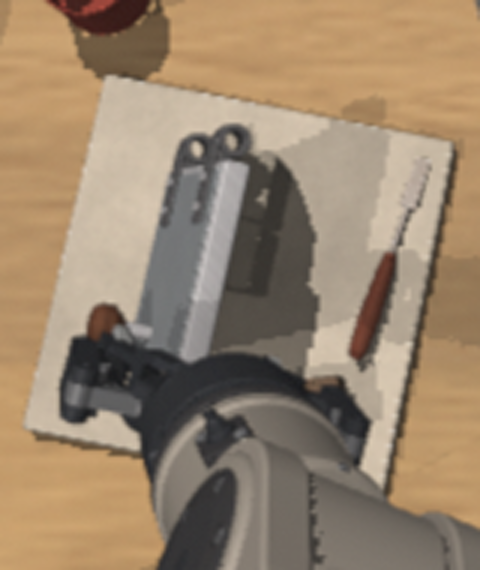

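View pics/side3c.png

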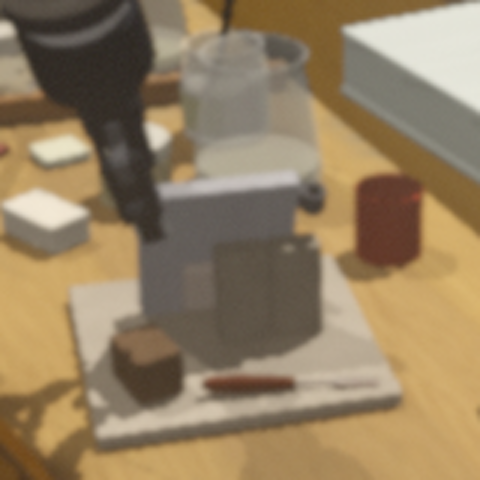

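>>> jog_arm(rows=[{"xyz":[0,-0.1,1.5],"delta_rot":[0,0,0],"fingers":0.2},{"xyz":[0,-0.2,3.0],"delta_rot":[0,0,0],"fingers":0.2},{"xyz":[0,-0.2,4.0],"delta_rot":[0,0,0],"fingers":0.2},{"xyz":[0,-0.2,4.0],"delta_rot":[0,0,0],"fingers":0.4},{"xyz":[0,-0.2,4.0],"delta_rot":[0,0,0],"fingers":0.6}], grip_force=100)

```text
clock: 3.82
tcp_pos: [0.4811, 0.2123, 0.0875]
orientation: [0.335, 2.827, 0.491]
contact_force: [0.3, -0.3, 0.3]
grip_width: 0.0452
```

```bash
python3 pre2.py|head -1
python3 - <<'E'
from h import *
cmd(__import__('pre2').graspT(0))
for n in("top","side"):
    im=imaging.grab_frame(n); cv2.imwrite(f"pics/{n}4.png",im)
    c=(145,190,305,380) if n=="top" else(180,130,340,290)
    cv2.imwrite(f"pics/{n}4c.png",cv2.resize(im[c[1]:c[3],c[0]:c[2]],None,fx=3,fy=3,interpolation=cv2.INTER_CUBIC))
E
```

```text
3.8167 [-0.577  0.329  0.158  2.323 -1.144  0.222  1.991] [0.4811 0.2123 0.0875] [ 0.3 -0.3  0.3] 0.04519597931231134
 xyz cm [-0.31  0.18 -0.13] rot deg [-0.1 -0.3  0. ] | world [0.484  0.2127 0.0899]
```

View pics/side4c.png

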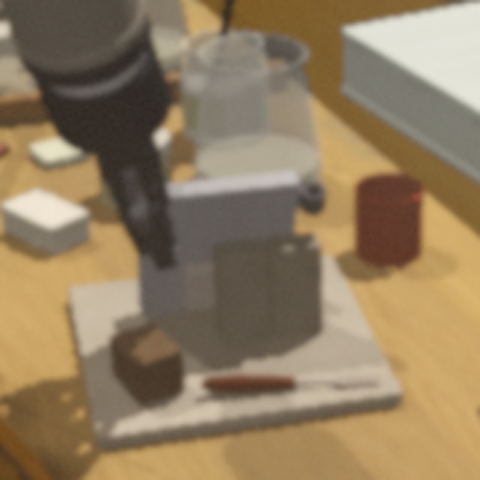

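>>> jog_arm(rows=[{"xyz":[-0.1,0.1,-0.1],"delta_rot":[0,0,0],"fingers":0.75},{"xyz":[-0.1,0.1,-0.1],"delta_rot":[0,0,0],"fingers":0.85},{"xyz":[-0.1,0.1,-0.1],"delta_rot":[0,0,0],"fingers":1},{"xyz":[-0.1,0.1,-0.1],"delta_rot":[0,0,0],"fingers":1},{"xyz":[-0.1,0.1,-0.1],"delta_rot":[0,0,0],"fingers":1}], grip_force=110)

```text
clock: 4.33
tcp_pos: [0.4835, 0.2153, 0.0921]
orientation: [0.33, 2.823, 0.498]
contact_force: [-3.2, 2.8, 12.3]
grip_width: 0.0125
```

```bash
python3 pre2.py|head -1
python3 - <<'E'
from h import *
for n in("top","side"):
    im=imaging.grab_frame(n); cv2.imwrite(f"pics/{n}5.png",im)
    c=(145,190,305,380) if n=="top" else(180,130,340,290)
    cv2.imwrite(f"pics/{n}5c.png",cv2.resize(im[c[1]:c[3],c[0]:c[2]],None,fx=3,fy=3,interpolation=cv2.INTER_CUBIC))
E
```

```text
4.3333 [-0.59   0.323  0.171  2.318 -1.135  0.229  1.981] [0.4835 0.2153 0.0921] [-3.2  2.8 12.3] 0.012538678759820206
```

View pics/side5c.png

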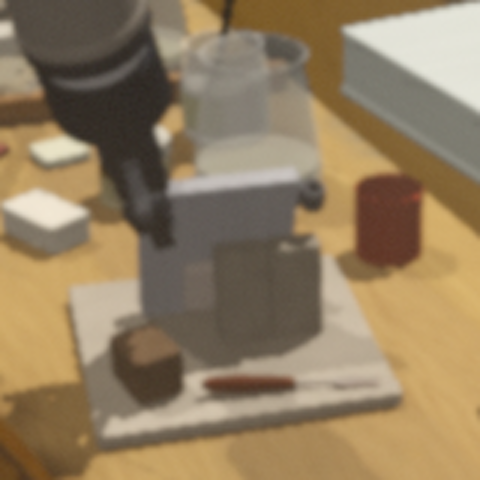

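View pics/top5c.png

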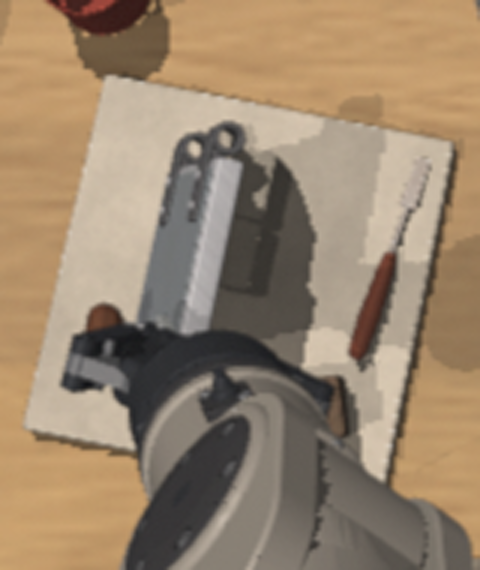

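Run:
```python
from ik import *
T=tcp(); cmd((T[0]+[-.01,0.01,.12],T[1]),'up')
G=tool_in_door(-.040,.1,77)
import numpy as np
q=r.get_obs()['joints']
for op in(90,95,100):
    H=comp(door_hang(op,.055),G); H=(H[0]+[-.03,.03,0],H[1]); cmd(H,'hang%d'%op); q2,e,a=ik((T[0]+[-.01,0.01,.12],T[1]),q); q2,e,a=ik(H,q2); print(e,a,q2.round(2))
```

```text
up xyz cm [ -1.3    5.08 -10.89] rot deg [0. 0. 0.] | world [0.4735 0.2253 0.2121]
hang90 xyz cm [ -5.27 -26.18 -19.15] rot deg [ 17.    2.9 -20. ] | world [ 0.432  -0.0964  0.1825]
3.4964534705006176e-05 2.562968335159199e-05 [-0.43  0.03  0.56  2.31 -0.11  0.59  1.87]
hang95 xyz cm [ -4.99 -25.37 -18.89] rot deg [ 18.2   1.9 -15.2] | world [ 0.4316 -0.0874  0.1825]
2.3574740869356696e-05 1.5516735732491913e-05 [-0.46  0.02  0.55  2.32 -0.05  0.58  1.69]
hang100 xyz cm [ -4.8  -24.54 -18.6 ] rot deg [ 19.3   1.  -10.3] | world [ 0.432  -0.0785  0.1825]
1.5103471527664671e-05 6.064128754232084e-06 [-0.49  0.01  0.53  2.33  0.01  0.58  1.51]
```

>>> jog_arm(rows=[{"xyz":[-0.3,1.0,-2.2],"delta_rot":[0,0,0],"fingers":1},{"xyz":[-0.5,2.0,-4.4],"delta_rot":[0,0,0],"fingers":1},{"xyz":[-0.8,3.0,-6.5],"delta_rot":[0,0,0],"fingers":1},{"xyz":[-1.0,4.0,-8.7],"delta_rot":[0,0,0],"fingers":1},{"xyz":[-1.3,5.1,-10.9],"delta_rot":[0,0,0],"fingers":1}])

```text
clock: 4.85
tcp_pos: [0.4716, 0.2242, 0.212]
orientation: [0.332, 2.827, 0.495]
contact_force: [-1.5, 0.8, -5.4]
grip_width: 0.0126
```

Run:
```python
from ik import *
o=r.get_obs(); print(o['joints'].round(2),o['tcp_pos'],o['contact_force'],o['grip_width'])
G=tool_in_door(-.040,.1,77)
H=comp(door_hang(95,.055),G); H=(H[0]+[-.03,.03,0],H[1]); cmd(H,'h')
for n in("top","side"):
    im=imaging.grab_frame(n); cv2.imwrite(f"pics/{n}6.png",im)
```

```text
[-1.06  0.07  0.62  2.26 -0.43  0.46  1.24] [0.47155191 0.22423579 0.2119767 ] [-1.45691935  0.83557648 -5.35706959] 0.012564737655042032
h xyz cm [ -3.86 -30.33  -7.83] rot deg [ 18.    1.7 -15.2] | world [ 0.4316 -0.0874  0.1825]
```

View pics/side6.png

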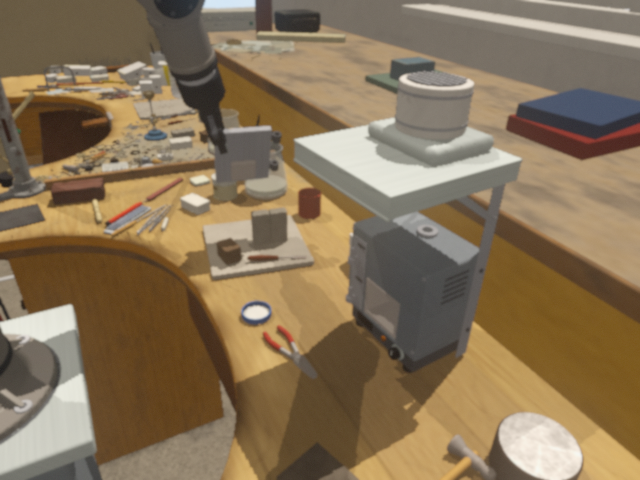

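View pics/top6.png

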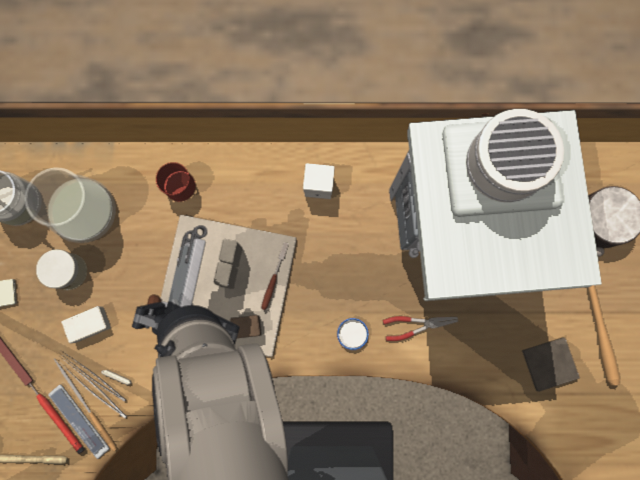

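>>> jog_arm(rows=[{"xyz":[-0.4,-3.0,-0.8],"delta_rot":[1.8,0.2,-1.5],"fingers":1},{"xyz":[-0.8,-6.0,-1.6],"delta_rot":[3.6,0.4,-3],"fingers":1},{"xyz":[-1.2,-9.0,-2.4],"delta_rot":[5.4,0.5,-4.5],"fingers":1},{"xyz":[-1.6,-12.0,-3.2],"delta_rot":[7.2,0.7,-6],"fingers":1},{"xyz":[-1.9,-15.0,-3.9],"delta_rot":[9,0.9,-7.5],"fingers":1}])

```text
clock: 5.37
tcp_pos: [0.4528, 0.0707, 0.1988]
orientation: [0.167, 2.881, 0.256]
contact_force: [0.8, 0.7, -4.8]
grip_width: 0.0129
```

```bash
cat > tgt.py <<'E'
from ik import *
o=r.get_obs(); print(o['clock'],o['joints'].round(2),o['tcp_pos'].round(4),o['contact_force'].round(1),o['grip_width'].round(4))
G=tool_in_door(-.040,.1,77)
H=comp(door_hang(95,.055),G); H=(H[0]+[-.03,.03,0],H[1]); cmd(H,'h')
E
python3 tgt.py
```

```text
Traceback (most recent call last):
  File "tgt.py", line 2, in <module>
    o=r.get_obs(); print(o['clock'],o['joints'].round(2),o['tcp_pos'].round(4),o['contact_force'].round(1),o['grip_width'].round(4))
                                                                                                           ^^^^^^^^^^^^^^^^^^^^^
AttributeError: 'float' object has no attribute 'round'
```

```bash
sed -i "s/o\['grip_width'\].round(4)/round(o['grip_width'],4)/" tgt.py; python3 tgt.py
```

```text
5.3667 [-0.93 -0.01  0.73  2.31 -0.19  0.56  1.41] [0.4528 0.0707 0.1988] [ 0.8  0.7 -4.8] 0.0129
h xyz cm [  0.3  -15.96  -1.5 ] rot deg [ 9.3  1.  -7.6] | world [ 0.4316 -0.0874  0.1825]
```

>>> jog_arm(rows=[{"xyz":[0,-3.5,-0.3],"delta_rot":[2,0.2,-1.7],"fingers":1},{"xyz":[0.1,-7.0,-0.6],"delta_rot":[4,0.4,-3.4],"fingers":1},{"xyz":[0.2,-10.5,-0.9],"delta_rot":[6,0.6,-5.1],"fingers":1},{"xyz":[0.3,-14.0,-1.3],"delta_rot":[8,0.8,-6.8],"fingers":1},{"xyz":[0.3,-16.0,-1.5],"delta_rot":[9.3,1,-7.6],"fingers":1}])

```text
clock: 5.78
tcp_pos: [0.4285, -0.0907, 0.1808]
orientation: [0.004, 2.918, -0.003]
contact_force: [-0.9, 0.6, -5.1]
grip_width: 0.0126
```

```bash
python3 tgt.py
python3 - <<'E'
from ov import *
G=tool_in_door(-.040,.1,77)
T=tcp(); Dd=comp(T,inv(G)); print(Dd[0],Dd[1].as_matrix().round(3))
W=lambda L:Dd[0]+Dd[1].apply(np.atleast_2d(L))
ex=[([ (W(a)[0],W(b)[0])],None,(0,0,255)) for a,b in box((-.007,-.055,0),(.007,.055,.13))]
ex+=[([(W([0,.067,z])[0],W([0,.067,z+.018])[0])],None,(0,255,0)) for z in(.02,.096)]
for n,c,f in(("top",(300,200,460,360),5),("side",(240,130,400,310),4)):
    im=imaging.grab_frame(n); cv2.imwrite(f"pics/{n}7.png",im)
    cv2.imwrite(f"pics/{n}7c.png",cv2.resize(im[c[1]:c[3],c[0]:c[2]],None,fx=f,fy=f,interpolation=cv2.INTER_CUBIC))
    overlay(n,f"pics/{n}7.png",pk,c,f"pics/{n}7o.png",f=f,extra=ex)
E
```

```text
5.7833 [-0.77  0.    0.88  2.34 -0.05  0.58  1.71] [ 0.4285 -0.0907  0.1808] [-0.9  0.6 -5.1] 0.0126
h xyz cm [-0.34  0.33 -0.1 ] rot deg [-0.1 -0.2 -0. ] | world [ 0.4316 -0.0874  0.1825]
[ 0.46396048 -0.09092799  0.09916902] [[-0.003  1.     0.003]
 [-1.    -0.003  0.001]
 [ 0.001 -0.003  1.   ]]
```

View pics/top7o.png

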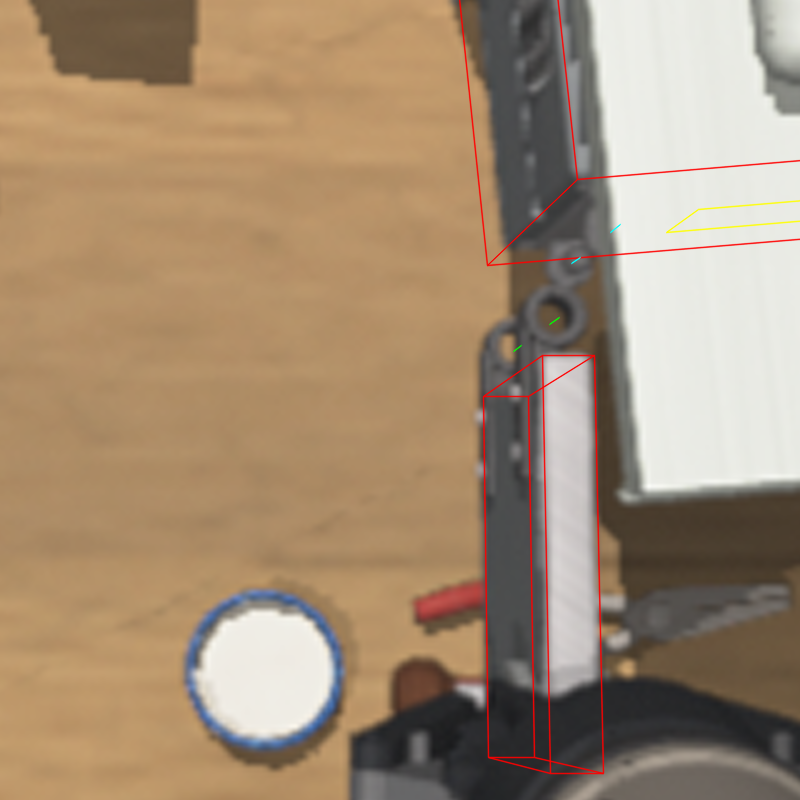

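View pics/side7o.png

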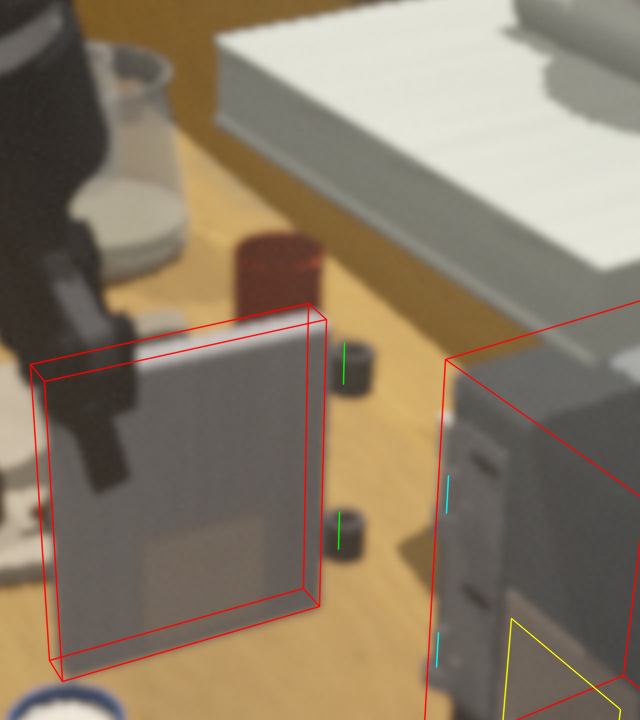

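Run:
```python
from ov import *
im=cv2.imread("pics/side7.png"); cv2.imwrite("pics/s7a.png",cv2.resize(im[200:300,245:345],None,fx=6,fy=6,interpolation=cv2.INTER_CUBIC))
im=cv2.imread("pics/top7.png"); cv2.imwrite("pics/t7a.png",cv2.resize(im[240:300,385:445],None,fx=10,fy=10,interpolation=cv2.INTER_CUBIC))
```

```text
(no output)
```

View pics/s7a.png

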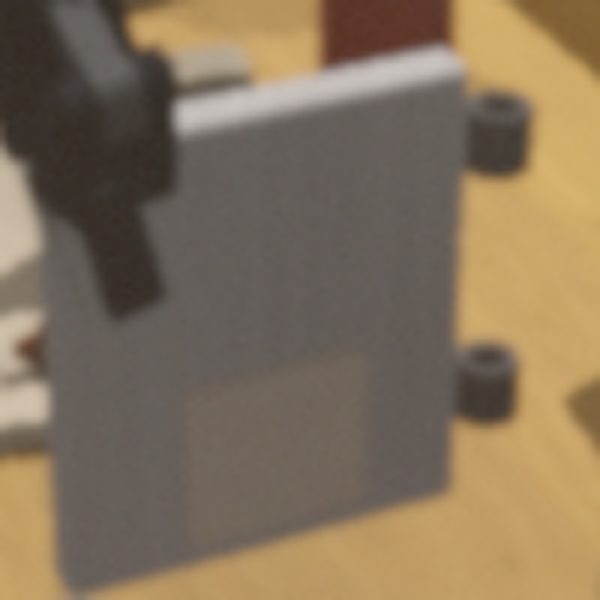

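View pics/t7a.png

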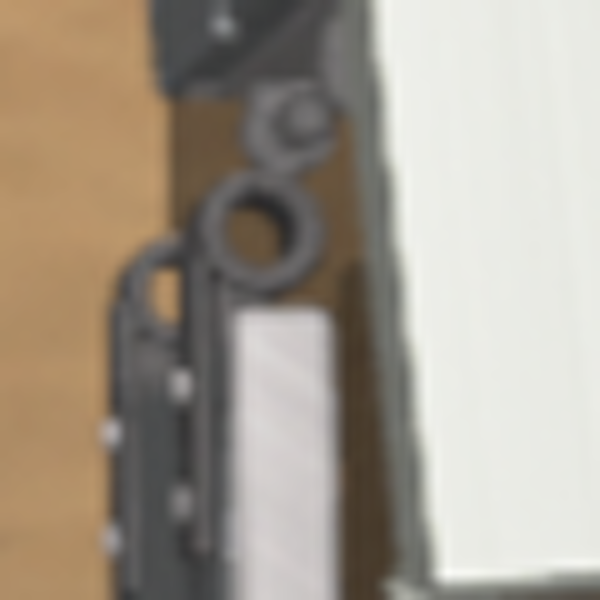

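```bash
cat > fitd.py <<'E'
from ik import *
G0=tool_in_door(-.040,.1,77)
def fit_hand(T,obs,pri=(.001,.01,.01,.03,.01,.01)):
    # delta in door frame
    def dp(p): 
        D0=comp(T,inv(G0)); return comp(D0,(p[:3],R.from_rotvec(p[3:])))
    def F(p):
        D=dp(p); e=[((proj(n,D[0]+D[1].apply(np.array(L)))-np.array(uv))).ravel() for n,L,uv in obs]
        return np.r_[np.concatenate(e),p/np.array(pri)]
    s=least_squares(F,np.zeros(6)); return s.x,dp(s.x),F(s.x)[:-6].reshape(-1,2)
E
python3 - <<'E'
from fitd import *
s=lambda x,y:(245+x/6-.5,200+y/6-.5); t=lambda x,y:(385+x/10-.5,240+y/10-.5)
T=tcp()
os_=("side",[[.007,.055,.13],[.007,.055,0],[.007,-.055,0],[0,.067,.114],[0,.067,.038]],[s(465,75),s(448,490),s(78,592),s(500,102),s(488,353)])
ot=("top",[[0,.067,.114],[.007,.055,.13],[-.007,.055,.13]],[t(263,230),t(333,310),t(235,312)])
for obs in([os_,ot],[os_],[ot]):
    p,Dd,e=fit_hand(T,obs); print((p[:3]*1e3).round(2),np.degrees(p[3:]).round(2),'\n',e.round(1).tolist())
    k=Dd[0]+Dd[1].apply([0,.067,.02]); print('knuckle_low world',k.round(4), 'top',(Dd[0]+Dd[1].apply([0,.067,.096])).round(4))
# pin
tp=("top",np.array([[-.0665,.067,.066],[-.0665,.067,.084]]),[t(290,125),t(303,117)])
def F(h): return (proj("top",np.array([[h[0],h[1],.066],[h[0],h[1],.084]]))-np.array(tp[2])).ravel()
q=least_squares(F,[.56,-.12]); print('pin top-cam',q.x.round(4),F(q.x).round(1)); print('nominal',door_hang(90,0)[0]+door_hang(90,0)[1].apply([0,.067,0]))
# side proj of candidate pin
for h in(q.x,):
    print(proj("side",np.array([[*h,.066],[*h,.084],[*h,.142],[*h,.160]])).round(1))
E
```

```text
[-0.44  1.49 -2.45] [ 0.23  0.26 -0.16] 
 [[-0.1, -1.6], [1.0, 0.6], [-1.4, 2.2], [-1.2, -0.3], [-0.5, -0.2], [0.4, -0.4], [0.5, -0.7], [-0.1, -1.0]]
knuckle_low world [ 0.533  -0.0907  0.1169] top [ 0.5329 -0.091   0.1929]
[-0.44  1.68 -2.07] [-0.5   0.24 -0.08] 
 [[1.0, -1.7], [1.1, 0.7], [-1.3, 1.6], [-0.3, -0.2], [-0.2, -0.0]]
knuckle_low world [ 0.5334 -0.0906  0.1164] top [ 0.5343 -0.0909  0.1924]
[-0.08  0.23 -1.3 ] [ 0.14 -0.05  0.04] 
 [[0.2, 0.3], [0.3, -0.0], [-0.3, -0.3]]
knuckle_low world [ 0.5317 -0.0907  0.118 ] top [ 0.5318 -0.0906  0.194 ]
pin top-cam [ 0.5643 -0.1167] [-0.2  0.3  0.2 -0.3]
nominal [ 0.5643275  -0.11761637  0.046     ]
[[348.4 296.2]
 [349.  287.4]
 [350.8 257.7]
 [351.4 248. ]]
```

```bash
cat > mv.py <<'E'
from h import *
import sys
d=np.array([float(x) for x in sys.argv[1:4]])/1e3
T=tcp(); o=r.get_obs(); print(o['clock'],o['tcp_pos'].round(4),np.degrees((R.from_rotvec([0,2.918,0]).inv()*T[1]).as_rotvec()).round(2),'F',o['contact_force'].round(1),'M',o['moment'].round(2),o['grip_width'])
print('tool cm',(T[1].inv().apply(d)*100).round(2))
E
python3 mv.py 32.6 -26 -20
```

```text
5.8833 [ 0.429  -0.0903  0.1809] [ 0.11 -0.02  0.3 ] F [-0.3  0.1 -4.6] M [0.06 0.7  0.08] 0.013181618272860778
tool cm [-2.75 -2.58  2.68]
```

>>> jog_arm(rows=[{"xyz":[-0.7,-0.7,0.2],"delta_rot":[0,0,0],"fingers":1},{"xyz":[-1.4,-1.5,0.8],"delta_rot":[0,0,0],"fingers":1},{"xyz":[-2.1,-2.2,1.6],"delta_rot":[0,0,0],"fingers":1},{"xyz":[-2.75,-2.58,2.4],"delta_rot":[0,0,0],"fingers":1},{"xyz":[-2.75,-2.58,2.68],"delta_rot":[0,0,0],"fingers":1}])

```text
clock: 6.3
tcp_pos: [0.4605, -0.116, 0.1589]
orientation: [0.008, 2.922, -0.002]
contact_force: [0.7, 0.1, -5.2]
grip_width: 0.0128
```

```bash
python3 mv.py 0 0 -10
python3 - <<'E'
from ov import *
for n,c,f in(("top",(385,230,445,290),10),("side",(290,200,390,310),6)):
    im=imaging.grab_frame(n); cv2.imwrite(f"pics/{n}8.png",im)
    cv2.imwrite(f"pics/{n}8c.png",cv2.resize(im[c[1]:c[3],c[0]:c[2]],None,fx=f,fy=f,interpolation=cv2.INTER_CUBIC))
E
python3 mv.py 0 0 -10
```

```text
6.3 [ 0.4605 -0.116   0.1589] [0.11 0.22 0.31] F [ 0.7  0.1 -5.2] M [ 0.01  0.73 -0.  ] 0.012840081924097359
tool cm [0.22 0.   0.98]
6.4 [ 0.4605 -0.1158  0.1595] [0.12 0.15 0.3 ] F [-0.5  0.5 -4.1] M [0.   0.69 0.01] 0.012951768573357515
tool cm [0.22 0.   0.98]
```

View pics/top8c.png

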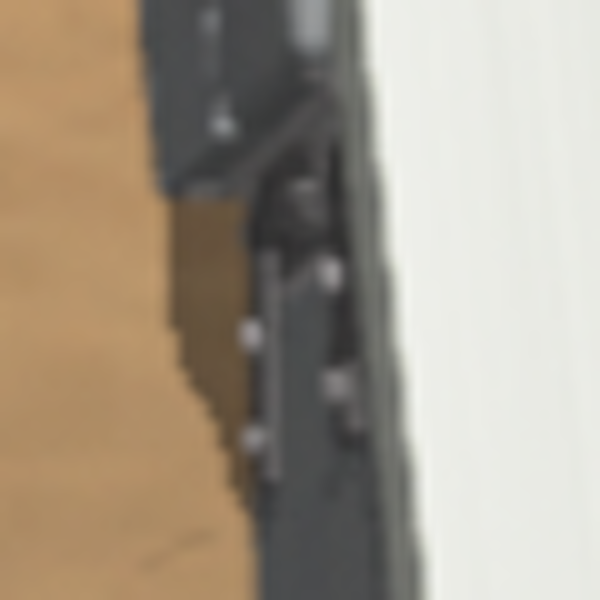

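View pics/side8c.png

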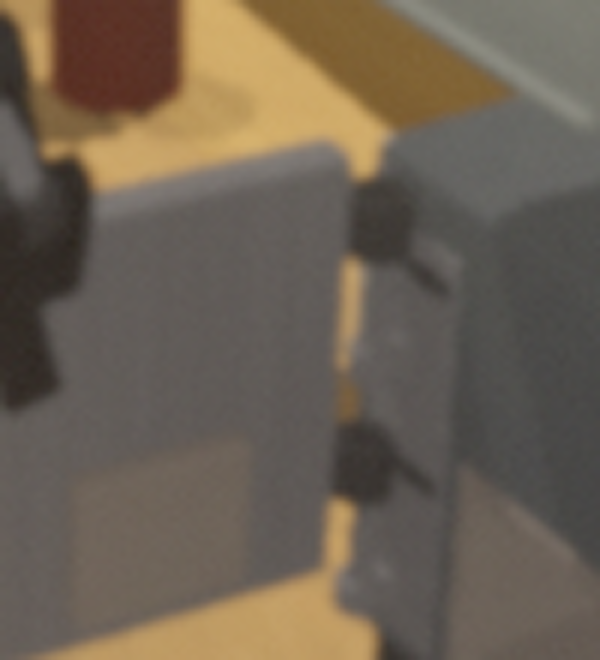

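>>> jog_arm(rows=[{"xyz":[0.04,0,0.18],"delta_rot":[0,0,0],"fingers":1},{"xyz":[0.08,0,0.36],"delta_rot":[0,0,0],"fingers":1},{"xyz":[0.12,0,0.54],"delta_rot":[0,0,0],"fingers":1},{"xyz":[0.16,0,0.72],"delta_rot":[0,0,0],"fingers":1},{"xyz":[0.2,0,0.9],"delta_rot":[0,0,0],"fingers":1}])

```text
clock: 6.82
tcp_pos: [0.4606, -0.1155, 0.1503]
orientation: [0.007, 2.92, -0.002]
contact_force: [-0.2, -0.3, -5.1]
grip_width: 0.0126
```

```bash
python3 mv.py 0 0 -6
```

```text
6.8167 [ 0.4606 -0.1155  0.1503] [0.09 0.12 0.28] F [-0.2 -0.3 -5.1] M [-0.    0.66  0.05] 0.012597389438305573
tool cm [0.13 0.   0.59]
```

>>> jog_arm(rows=[{"xyz":[0.02,0,0.1],"delta_rot":[0,0,0],"fingers":1},{"xyz":[0.04,0,0.2],"delta_rot":[0,0,0],"fingers":1},{"xyz":[0.07,0,0.3],"delta_rot":[0,0,0],"fingers":1},{"xyz":[0.09,0,0.4],"delta_rot":[0,0,0],"fingers":1},{"xyz":[0.11,0,0.5],"delta_rot":[0,0,0],"fingers":1}])

```text
clock: 7.23
tcp_pos: [0.4607, -0.116, 0.1453]
orientation: [0.009, 2.919, -0.002]
contact_force: [-0.4, -2.1, -2.8]
grip_width: 0.0127
```

```bash
python3 mv.py 0 0 -6
```

```text
7.2333 [ 0.4607 -0.116   0.1453] [0.13 0.09 0.33] F [-0.4 -2.1 -2.8] M [-0.58  0.69 -0.3 ] 0.012692778397142113
tool cm [0.13 0.   0.59]
```

>>> jog_arm(rows=[{"xyz":[0,-0.03,0],"delta_rot":[0,0,0],"fingers":1},{"xyz":[0,-0.07,0],"delta_rot":[0,0,0],"fingers":1},{"xyz":[0.02,-0.07,0.1],"delta_rot":[0,0,0],"fingers":1},{"xyz":[0.04,-0.07,0.2],"delta_rot":[0,0,0],"fingers":1},{"xyz":[0.06,-0.07,0.3],"delta_rot":[0,0,0],"fingers":1}])

```text
clock: 7.65
tcp_pos: [0.4607, -0.1166, 0.1421]
orientation: [0.009, 2.92, -0.002]
contact_force: [-0.7, -0.5, -3.0]
grip_width: 0.0122
```

```bash
python3 mv.py 0 0 -6
```

```text
7.65 [ 0.4607 -0.1166  0.1421] [0.12 0.1  0.32] F [-0.7 -0.5 -3. ] M [-0.15  0.96 -0.01] 0.012242099119077806
tool cm [0.13 0.   0.59]
```

>>> jog_arm(rows=[{"xyz":[0.02,0,0.1],"delta_rot":[0,0,0],"fingers":1},{"xyz":[0.04,0,0.2],"delta_rot":[0,0,0],"fingers":1},{"xyz":[0.07,0,0.3],"delta_rot":[0,0,0],"fingers":1},{"xyz":[0.09,0,0.4],"delta_rot":[0,0,0],"fingers":1},{"xyz":[0.11,0,0.5],"delta_rot":[0,0,0],"fingers":1}])

```text
clock: 8.07
tcp_pos: [0.4607, -0.1166, 0.1368]
orientation: [0.008, 2.92, -0.002]
contact_force: [-1.5, -1.0, -2.3]
grip_width: 0.013
```

```bash
python3 mv.py 0 0 -6
```

```text
8.0667 [ 0.4607 -0.1166  0.1368] [0.12 0.1  0.32] F [-1.5 -1.  -2.3] M [-0.14  0.83 -0.06] 0.012974739008125066
tool cm [0.13 0.   0.59]
```

>>> jog_arm(rows=[{"xyz":[0.04,-0.02,0],"delta_rot":[0,0,0],"fingers":1},{"xyz":[0.07,-0.02,0.1],"delta_rot":[0,0,0],"fingers":1},{"xyz":[0.1,-0.02,0.2],"delta_rot":[0,0,0],"fingers":1},{"xyz":[0.12,-0.02,0.3],"delta_rot":[0,0,0],"fingers":1},{"xyz":[0.14,-0.02,0.4],"delta_rot":[0,0,0],"fingers":1}])

```text
clock: 8.48
tcp_pos: [0.4604, -0.1168, 0.1326]
orientation: [0.008, 2.919, -0.002]
contact_force: [-0.5, -0.1, -1.5]
grip_width: 0.0129
```

```bash
python3 mv.py 0 0 -6
```

```text
8.4833 [ 0.4604 -0.1168  0.1326] [0.12 0.08 0.32] F [-0.5 -0.1 -1.5] M [-0.17  0.62 -0.05] 0.012864531015408659
tool cm [0.13 0.   0.59]
```

>>> jog_arm(rows=[{"xyz":[0.02,0,0.08],"delta_rot":[0,0,0],"fingers":1},{"xyz":[0.04,0,0.16],"delta_rot":[0,0,0],"fingers":1},{"xyz":[0.06,0,0.24],"delta_rot":[0,0,0],"fingers":1},{"xyz":[0.08,0,0.32],"delta_rot":[0,0,0],"fingers":1},{"xyz":[0.08,0,0.36],"delta_rot":[0,0,0],"fingers":1}])

```text
clock: 8.9
tcp_pos: [0.4605, -0.117, 0.1292]
orientation: [0.009, 2.919, -0.001]
contact_force: [-9.1, 1.7, 12.2]
grip_width: 0.0128
```

```bash
python3 mv.py 0 0 -6
python3 - <<'E'
from ov import *
for n,c,f in(("side",(290,200,390,310),6),):
    im=imaging.grab_frame(n); cv2.imwrite(f"pics/{n}9.png",im)
    cv2.imwrite(f"pics/{n}9c.png",cv2.resize(im[c[1]:c[3],c[0]:c[2]],None,fx=f,fy=f,interpolation=cv2.INTER_CUBIC))
E
```

```text
8.9 [ 0.4605 -0.117   0.1292] [0.09 0.06 0.34] F [-9.1  1.7 12.2] M [0.14 0.69 0.23] 0.012844595589149955
tool cm [0.13 0.   0.59]
```

View pics/side9c.png

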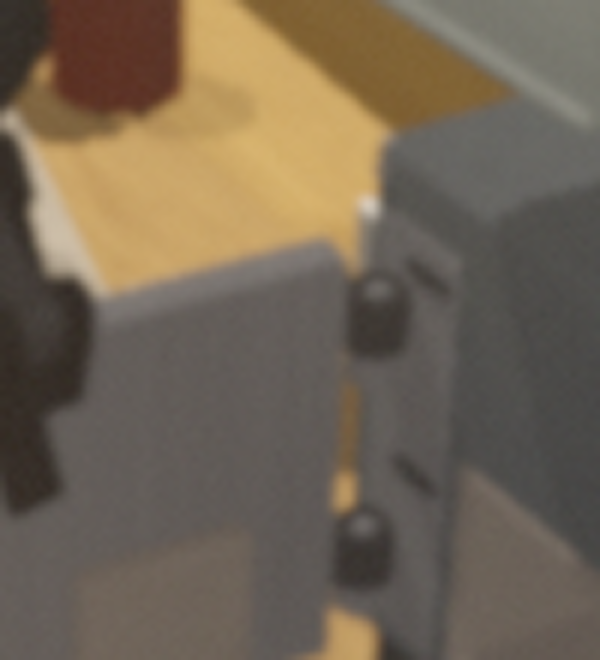

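>>> jog_arm(rows=[{"xyz":[0,0,0],"delta_rot":[0,0,0],"fingers":0.7},{"xyz":[0,0,0],"delta_rot":[0,0,0],"fingers":0.5},{"xyz":[0,0,0],"delta_rot":[0,0,0],"fingers":0.3},{"xyz":[0,0,-0.1],"delta_rot":[0,0,0],"fingers":0.3},{"xyz":[0,0,-0.2],"delta_rot":[0,0,0],"fingers":0.3}])

```text
clock: 9.37
tcp_pos: [0.4603, -0.117, 0.1314]
orientation: [0.009, 2.919, -0.001]
contact_force: [0.0, 0.1, -0.1]
grip_width: 0.0595
```

```bash
python3 mv.py 0 0 -6
python3 - <<'E'
from ov import *
for n,c,f in(("side",(270,180,400,310),5),("top",(350,230,450,330),6)):
    im=imaging.grab_frame(n); cv2.imwrite(f"pics/{n}10.png",im)
    cv2.imwrite(f"pics/{n}10c.png",cv2.resize(im[c[1]:c[3],c[0]:c[2]],None,fx=f,fy=f,interpolation=cv2.INTER_CUBIC))
E
cat > scan.py <<'E'
from ik import *
def toolR(psi,al,roll=0):
    # psi heading in world rad, al below horizontal
    z=np.array([np.cos(al)*np.cos(psi),np.cos(al)*np.sin(psi),-np.sin(al)])
    y=np.array([-np.sin(psi),np.cos(psi),0]); x=np.cross(y,z)
    return R.from_matrix(np.array([x,y,z]).T)*R.from_euler('z',roll)
def ik5(p,z,q0):
    def F(q):
        a,Ro=fk(q); return np.r_[(a-p)*10,(Ro.apply([0,0,1])-z)*2,(q-q0)*1e-3]
    s=least_squares(F,np.clip(q0,LO+1e-3,HI-1e-3),bounds=(LO+.03,HI-.03)); a,Ro=fk(s.x)
    return s.x,np.linalg.norm(a-p)*1e3,Ro
def hoodclear(p,z,rad=None):
    Rk=R.from_euler('z',-pk[2]); best=9
    for s in np.linspace(.0,.40,41):
        k=Rk.apply(p-s*z-[pk[0],pk[1],0]); rad=.012 if s<.07 else .055
        lo=np.array([-.15,-.1,.31]);hi=np.array([.06,.1,.425])
        best=min(best,np.linalg.norm(k-np.clip(k,lo,hi))-rad)
        lo=np.array([-.0575,-.085,0]);hi=np.array([.0575,.085,.2])
        best=min(best,np.linalg.norm(k-np.clip(k,lo,hi))-rad)
    return best
def contact(th,y,z,off=.0):
    D_=door_hang(th,0); return D_[0]+D_[1].apply([-.007-off,y,z])
if __name__=="__main__":
    q0=r.get_obs()['joints']
    for psi in(-15,-30,-45,-60,-75):
      for al in(35,45,55,65):
        Rt=toolR(np.radians(psi),np.radians(al)); z=Rt.apply([0,0,1]); out=[]; q=q0
        for th in(95,75,55,35,15,0):
          bb=None
          for y in(-.05,-.03,-.01,.01):
            p=contact(th,y,.085,.008); qq,e,_=ik5(p,z,q); c=hoodclear(p,z)
            if e<1 and (bb is None or c>bb[0]): bb=(c,y,qq)
          if bb: q=bb[2]; out.append((th,int(bb[0]*1e3),int(bb[1]*1e3)))
          else: out.append((th,None))
        print(psi,al,out)
E
python3 scan.py
```

```text
9.3667 [ 0.4603 -0.117   0.1314] [0.09 0.04 0.34] F [ 0.   0.1 -0.1] M [ 0.03  0.22 -0.05] 0.059512231295633385
tool cm [0.13 0.   0.59]
-15 35 [(95, None), (75, None), (55, None), (35, None), (15, None), (0, None)]
-15 45 [(95, None), (75, None), (55, None), (35, None), (15, None), (0, None)]
-15 55 [(95, None), (75, None), (55, None), (35, None), (15, None), (0, None)]
-15 65 [(95, 46, -50), (75, 47, -50), (55, 36, -50), (35, 13, -50), (15, -18, -50), (0, -45, -30)]
-30 35 [(95, None), (75, None), (55, None), (35, None), (15, None), (0, None)]
-30 45 [(95, None), (75, None), (55, None), (35, None), (15, None), (0, None)]
-30 55 [(95, None), (75, 31, -10), (55, 38, -30), (35, 30, -50), (15, 0, -50), (0, -25, -10)]
-30 65 [(95, 43, -50), (75, 40, -50), (55, 28, -50), (35, 5, -50), (15, -27, -50), (0, -54, -30)]
-45 35 [(95, None), (75, None), (55, None), (35, None), (15, 30, -30), (0, 5, -10)]
-45 45 [(95, 49, 10), (75, 42, 10), (55, 30, 10), (35, 28, -30), (15, 9, -50), (0, -7, 10)]
-45 55 [(95, 49, -30), (75, 36, -30), (55, 37, -50), (35, 14, -50), (15, -16, -50), (0, -43, 10)]
-45
[... 169 characters left out ...]
17, -30), (0, -6, -10)]
-60 45 [(95, 79, -50), (75, 62, -50), (55, 40, -50), (35, 14, 10), (15, 3, 10), (0, -9, 10)]
-60 55 [(95, 57, -50), (75, 38, -50), (55, 16, -50), (35, -7, -50), (15, -30, 10), (0, -34, 10)]
-60 65 [(95, 32, -50), (75, 15, -50), (55, 0, -50), (35, -24, -50), (15, -55, -50), (0, -55, -50)]
-75 35 [(95, 93, -50), (75, 74, -50), (55, 50, -30), (35, 31, -30), (15, 8, -50), (0, -20, -10)]
-75 45 [(95, 74, -50), (75, 50, -50), (55, 25, -10), (35, 8, -10), (15, -3, -10), (0, -22, 10)]
-75 55 [(95, 51, -50), (75, 24, -50), (55, 2, 10), (35, -11, 10), (15, -22, 10), (0, -27, 10)]
-75 65 [(95, 25, -50), (75, 0, -50), (55, -19, -50), (35, -44, -50), (15, -55, -50), (0, -55, -50)]
```

View pics/side10c.png

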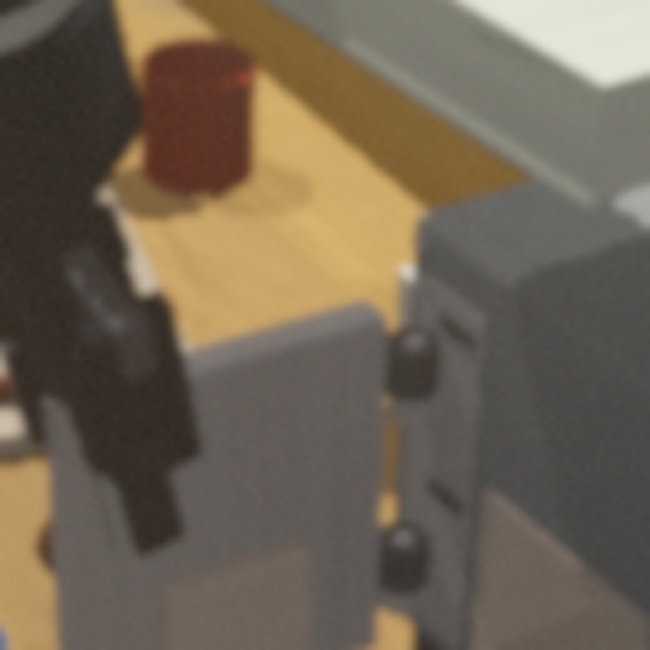

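View pics/top10c.png

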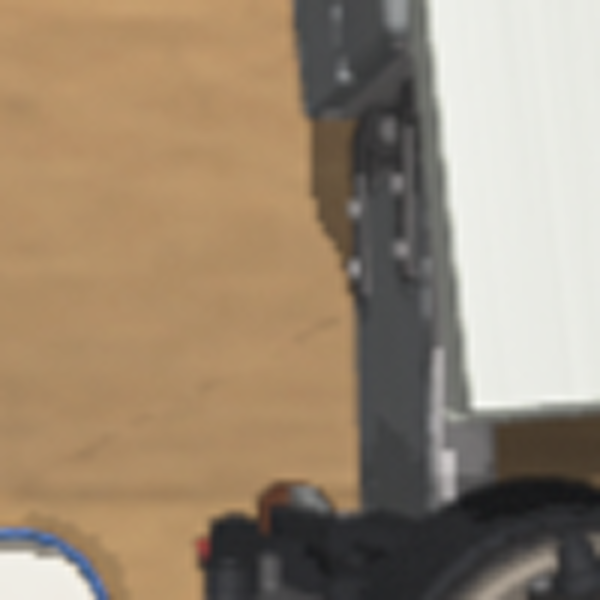

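```bash
cat > scan2.py <<'E'
from scan import *
def knob(th,off=.002):
    D_=door_hang(th,0); return D_[0]+D_[1].apply([-.041-off,-.037,.05])
if __name__=="__main__":
    q0=r.get_obs()['joints']
    for psi in(-10,-20,-30,-40,-45,-50,-60):
      for al in(40,45,50,55,60):
        Rt=toolR(np.radians(psi),np.radians(al)); z=Rt.apply([0,0,1]); out=[]; q=q0
        for th in(40,20,0):
            p=knob(th); qq,e,_=ik5(p,z,q); c=hoodclear(p,z); q=qq
            out.append(('K',th,round(e,1),int(c*1e3)))
        q=q0
        for th in(95,65,35):
          for y in(-.05,-.03):
            p=contact(th,y,.085,.008); qq,e,_=ik5(p,z,q); c=hoodclear(p,z); q=qq
            out.append((th,int(y*1e3),round(e,1),int(c*1e3)))
        print(psi,al,*[tuple(map(float,o[1:])) for o in out])
E
python3 scan2.py
```

```text
-10 40 (40.0, 27.0, 96.0) (20.0, 23.8, 72.0) (0.0, 21.3, 39.0) (-50.0, 36.5, 101.0) (-30.0, 29.3, 88.0) (-50.0, 25.6, 99.0) (-30.0, 24.9, 87.0) (-50.0, 20.8, 76.0) (-30.0, 21.4, 64.0)
-10 45 (40.0, 22.0, 96.0) (20.0, 19.2, 72.0) (0.0, 16.9, 39.0) (-50.0, 30.8, 92.0) (-30.0, 25.3, 78.0) (-50.0, 20.1, 90.0) (-30.0, 19.2, 77.0) (-50.0, 15.9, 66.0) (-30.0, 16.4, 58.0)
-10 50 (40.0, 16.8, 92.0) (20.0, 14.4, 72.0) (0.0, 12.3, 39.0) (-50.0, 22.5, 82.0) (-30.0, 17.8, 67.0) (-50.0, 15.1, 80.0) (-30.0, 12.3, 66.0) (-50.0, 0.0, 54.0) (-30.0, 0.0, 45.0)
-10 55 (40.0, 11.5, 78.0) (20.0, 9.4, 58.0) (0.0, 7.6, 31.0) (-50.0, 14.8, 72.0) (-30.0, 10.0, 55.0) (-50.0, 7.6, 69.0) (-30.0, 4.6, 54.0) (-50.0, 0.0, 41.0) (-30.0, 0.0, 32.0)
-10 60 (40.0, 6.0, 63.0) (20.0, 4.3, 42.0) (0.0, 2.7, 13.0) (-50.0, 7.1, 60.0) (-30.0, 2.2, 43.0) (-50.0, 0.0, 57.0) (-30.0, 0.0, 41.0) (-50.0, 0.0, 28.0) (-30.0, 0.0, 18.0)
-20 40 (40.0, 28.9, 96.0) (20.0, 26.7, 72.0) (0.0, 23.9, 39.0) (-50.0, 48.9, 99.0) (-30.0, 44.4, 87.0) (-50.0, 29.3, 96.0) (-30.0, 35.6, 83.0) (-50.0, 23.8, 73.0) (-30.0, 23.8, 64.0)
-20 45 (40.0, 23.6
[... 4407 characters left out ...]
0)
-60 45 (40.0, 0.0, 58.0) (20.0, 0.0, 30.0) (0.0, 0.0, 0.0) (-50.0, 0.0, 79.0) (-30.0, 0.0, 69.0) (-50.0, 0.0, 51.0) (-30.0, 0.0, 42.0) (-50.0, 0.0, 12.0) (-30.0, 0.0, 8.0)
-60 50 (40.0, 0.0, 43.0) (20.0, 0.0, 14.0) (0.0, 0.0, -18.0) (-50.0, 0.0, 69.0) (-30.0, 0.0, 58.0) (-50.0, 0.0, 39.0) (-30.0, 0.0, 29.0) (-50.0, 0.0, 1.0) (-30.0, 0.0, -6.0)
-60 55 (40.0, 0.0, 27.0) (20.0, 0.0, 0.0) (0.0, 0.0, -32.0) (-50.0, 0.0, 57.0) (-30.0, 0.0, 45.0) (-50.0, 0.0, 27.0) (-30.0, 0.0, 16.0) (-50.0, 0.0, -7.0) (-30.0, 0.0, -18.0)
-60 60 (40.0, 0.0, 13.0) (20.0, 0.0, -11.0) (0.0, 0.0, -42.0) (-50.0, 0.0, 45.0) (-30.0, 0.0, 32.0) (-50.0, 0.0, 17.0) (-30.0, 0.0, 3.0) (-50.0, 0.0, -16.0) (-30.0, 0.0, -27.0)
```

```bash
cat > B.py <<'E'
from scan2 import *
import sys
psi,al=np.radians(-50),np.radians(46)
def plan(p,q0,name):
    z=toolR(psi,al).apply([0,0,1]); q,e,Ro=ik5(p,z,q0); print(name,'err',round(e,2),q.round(2),'clear',round(hoodclear(p,z)*1e3)); return (p,Ro),q
if __name__=="__main__":
    o=r.get_obs();T=tcp();q0=o['joints']
    A=(T[0]-.085*T[1].apply([0,0,1]),T[1]); qa,e,a=ik(A,q0); cmd(A,'A'); print(e,qa.round(2))
    q=qa
    p=contact(95,-.02,.085,.05); 
    for f in(0.33,.66,1):
        zt=(1-f)*A[1].apply([0,0,1])+f*toolR(psi,al).apply([0,0,1]); zt/=np.linalg.norm(zt)
        pp=(1-f)*A[0]+f*(p+[-.01,.01,.07]); q,e,Ro=ik5(pp,zt,q); print(f,round(e,2),q.round(2)); 
    B=(pp,Ro); d=comp(inv(A),B); print('A->B tool cm',(d[0]*100).round(2),np.degrees(d[1].as_rotvec()).round(1))
    C,qc=plan(p,q,'C'); q=qc
    for th in(95,80,65,50,35,20): X,q=plan(contact(th,-.02,.085,.008),q,th)
    for th in(20,10,0): X,q=plan(knob(th),q,('k',th))
E
python3 B.py
```

```text
A xyz cm [ 0.   0.  -8.5] rot deg [0. 0. 0.] | world [ 0.4414 -0.1169  0.2144]
5.386671324319113e-05 [-0.55 -0.01  0.7   2.26 -0.04  0.68  1.74]
0.33 0.0 [-0.63 -0.06  0.54  2.34  0.44  0.59  1.74]
0.66 0.0 [-0.73 -0.01  0.41  2.4   0.89  0.66  1.74]
1 0.0 [-0.58  0.13  0.04  2.41  1.13  0.86  1.74]
A->B tool cm [-2.2   6.66  1.87] [ 38.8  14.3 -92.4]
C err 0.0 [ 0.03  0.36 -0.6   2.41  1.41  0.97  1.74] clear 88
95 err 0.0 [ 0.7   0.66 -1.29  2.41  1.59  1.35  1.74] clear 64
80 err 1.19 [ 0.82  0.74 -1.38  2.41  1.63  1.42  1.74] clear 54
65 err 0.51 [ 0.89  0.74 -1.38  2.41  1.68  1.39  1.74] clear 43
50 err 0.0 [ 0.94  0.75 -1.37  2.39  1.72  1.37  1.74] clear 30
35 err 0.0 [ 0.97  0.77 -1.36  2.36  1.75  1.34  1.74] clear 15
20 err 0.0 [ 0.98  0.79 -1.34  2.32  1.77  1.33  1.74] clear -2
('k', 20) err 0.0 [ 0.98  0.82 -1.28  2.4   1.86  1.34  1.74] clear 43
('k', 10) err 0.0 [ 0.99  0.84 -1.27  2.36  1.87  1.33  1.74] clear 29
('k', 0) err 0.0 [ 0.99  0.85 -1.26  2.32  1.88  1.32  1.74] clear 14
```

>>> jog_arm(rows=[{"xyz":[0,0,-1.5],"delta_rot":[0,0,0],"fingers":0.3},{"xyz":[0,0,-3.5],"delta_rot":[0,0,0],"fingers":0.3},{"xyz":[0,0,-5.5],"delta_rot":[0,0,0],"fingers":0.3},{"xyz":[0,0,-7.5],"delta_rot":[0,0,0],"fingers":0.3},{"xyz":[0,0,-9],"delta_rot":[0,0,0],"fingers":0.3}])

```text
clock: 9.88
tcp_pos: [0.4403, -0.1174, 0.2202]
orientation: [0.01, 2.918, -0.002]
contact_force: [0.2, 0.4, -0.1]
grip_width: 0.0597
```

```bash
cat > C.py <<'E'
from scan2 import *
PSI,AL=np.radians(-50),np.radians(46)
ZT=toolR(PSI,AL).apply([0,0,1])
def minrot(T):
    z=T[1].apply([0,0,1]); ax=np.cross(z,ZT); s=np.linalg.norm(ax); return R.from_rotvec(ax/s*np.arctan2(s,z@ZT))*T[1] if s>1e-6 else T[1]
E
python3 - <<'E'
from C import *
o=r.get_obs();T=tcp();q0=o['joints'];print(o['clock'],q0.round(2),T[0].round(4))
RB=minrot(T)
p=contact(95,-.02,.085,.05)
B=(p+[-.01,.01,.07],RB); cmd(B,'B'); q=q0
for f in(.33,.66,1):
    Rf=T[1]*R.from_rotvec(f*(T[1].inv()*RB).as_rotvec()); q,e,a=ik((T[0]+f*(B[0]-T[0]),Rf),q); print(round(e,2),round(a,2),q.round(2))
q,e,a=ik((p,RB),q); print('C',e,a,q.round(2)); cmd((p,RB),'C')
for th in(95,80,65,50,35): q,e,a=ik((contact(th,-.02,.085,.008),RB),q); print(th,round(e,1),round(a,1),q.round(2))
for th in(20,0): q,e,a=ik((knob(th),RB),q); print(th,round(e,1),round(a,1),q.round(2))
E
```

```text
9.8833 [-0.81 -0.06  0.96  2.26  0.03  0.7   1.69] [ 0.4403 -0.1174  0.2202]
B xyz cm [-2.17  6.72  2.46] rot deg [ 32.5 -17.2  -0. ] | world [ 0.4674 -0.0505  0.201 ]
0.0 0.0 [-0.8  -0.09  0.7   2.35  0.49  0.62  1.08]
0.0 0.0 [-0.89 -0.02  0.57  2.41  0.89  0.67  0.51]
0.0 0.0 [-1.01  0.13  0.5   2.43  1.11  0.79  0.09]
C 0.00041592785335500343 0.0002045657511746362 [-0.47  0.31 -0.04  2.44  1.36  0.78 -0.21]
C xyz cm [-1.6   5.73  9.51] rot deg [ 32.5 -17.2  -0. ] | world [ 0.4774 -0.0605  0.131 ]
95 0.0 0.0 [ 0.04  0.33 -0.48  2.44  1.49  0.88 -0.2 ]
80 0.0 0.0 [ 0.3   0.36 -0.7   2.44  1.55  0.93 -0.17]
65 0.0 0.0 [ 0.35  0.36 -0.67  2.44  1.6   0.89 -0.15]
50 0.0 0.0 [ 0.39  0.37 -0.64  2.42  1.64  0.86 -0.13]
35 0.0 0.0 [ 0.41  0.38 -0.62  2.38  1.67  0.84 -0.09]
20 0.0 0.0 [ 0.45  0.46 -0.6   2.42  1.83  0.86 -0.22]
0 0.0 0.0 [ 0.47  0.49 -0.56  2.34  1.83  0.83 -0.15]
```

>>> jog_arm(rows=[{"xyz":[-0.2,1.5,0.2],"delta_rot":[6,-3,0],"fingers":1},{"xyz":[-0.5,3,0.5],"delta_rot":[12,-6,0],"fingers":1},{"xyz":[-1,4.5,1],"delta_rot":[18,-9.5,0],"fingers":1},{"xyz":[-1.6,6,1.6],"delta_rot":[24,-12.7,0],"fingers":1},{"xyz":[-2.2,6.7,2.4],"delta_rot":[30,-15.9,0],"fingers":1}])

```text
clock: 10.3
tcp_pos: [0.4604, -0.0619, 0.206]
orientation: [0.062, 2.77, -0.405]
contact_force: [0.7, -0.6, 0.4]
grip_width: 0.0003
```

```bash
cat > st.py <<'E'
from C import *
o=r.get_obs();T=tcp();q0=o['joints'];print(round(o['clock'],2),q0.round(2),T[0].round(4),'F',o['contact_force'].round(1), 'clear',round(hoodclear(T[0],T[1].apply([0,0,1]))*1e3))
RB=minrot(T)
for th in(95,80,65,50,35,20,10): cmd((contact(th,-.02,.085,.01),RB),'S%d'%th)
for th in(20,10,5,0,-3): cmd((knob(th),RB),'K%d'%th)
cmd((contact(95,-.02,.085,.05),RB),'C')
E
python3 st.py
```

```text
10.3 [-0.83 -0.01  0.58  2.35  0.65  0.65  0.78] [ 0.4604 -0.0619  0.206 ] F [ 0.7 -0.6  0.4] clear 21
S95 xyz cm [ 0.95 -1.52  8.41] rot deg [ 16.  -10.2   0. ] | world [ 0.4774 -0.1005  0.131 ]
S80 xyz cm [ 1.11 -3.74  9.02] rot deg [ 16.  -10.2   0. ] | world [ 0.4759 -0.1235  0.131 ]
S65 xyz cm [ 0.69 -5.88  9.82] rot deg [ 16.  -10.2   0. ] | world [ 0.4804 -0.1462  0.131 ]
S50 xyz cm [-0.26 -7.77 10.74] rot deg [ 16.  -10.2   0. ] | world [ 0.4907 -0.167   0.131 ]
S35 xyz cm [-1.69 -9.3  11.73] rot deg [ 16.  -10.2   0. ] | world [ 0.506  -0.1844  0.131 ]
S20 xyz cm [ -3.5  -10.35  12.73] rot deg [ 16.  -10.2   0. ] | world [ 0.5252 -0.1972  0.131 ]
S10 xyz cm [ -4.85 -10.75  13.35] rot deg [ 16.  -10.2   0. ] | world [ 0.5397 -0.2028  0.131 ]
K20 xyz cm [  0.47 -10.6   15.2 ] rot deg [ 16.  -10.2   0. ] | world [ 0.4957 -0.2068  0.096 ]
K10 xyz cm [ -1.08 -11.46  16.04] rot deg [ 16.  -10.2   0. ] | world [ 0.5122 -0.2174  0.096 ]
K5 xyz cm [ -1.92 -11.78  16.44] rot deg [ 16.  -10.2   0. ] | world [ 0.5211 -0.2215  0.096 ]
K0 xyz cm [ -2.78 -12.02  16.84] rot deg [ 16.  -10.2   0. ] | world [ 0.5304 -0.2249  0.096 ]
K-3 xyz cm [ -3.31 -12.12  17.07] rot deg [ 16.  -10.2   0. ] | world [ 0.536  -0.2265  0.096 ]
C xyz cm [0.92 2.32 7.27] rot deg [ 16.  -10.2   0. ] | world [ 0.4774 -0.0605  0.131 ]
```

>>> jog_arm(rows=[{"xyz":[0.3,0.9,1.5],"delta_rot":[5,-3.2,0],"fingers":1},{"xyz":[0.6,1.8,3.2],"delta_rot":[10,-6.4,0],"fingers":1},{"xyz":[0.8,2.3,5],"delta_rot":[16,-10.2,0],"fingers":1},{"xyz":[0.9,2.3,6.5],"delta_rot":[16,-10.2,0],"fingers":1},{"xyz":[0.9,2.3,7.3],"delta_rot":[16,-10.2,0],"fingers":1}])

```text
clock: 10.72
tcp_pos: [0.4734, -0.0631, 0.1448]
orientation: [0.083, 2.552, -0.756]
contact_force: [0.2, -0.5, 0.4]
grip_width: 0.0003
```

```bash
python3 st.py;  python3 - <<'E'
from ov import *
for n,c,f in(("side",(230,130,400,310),4),("top",(330,220,450,360),5)):
    im=imaging.grab_frame(n); cv2.imwrite(f"pics/{n}11.png",im)
    cv2.imwrite(f"pics/{n}11c.png",cv2.resize(im[c[1]:c[3],c[0]:c[2]],None,fx=f,fy=f,interpolation=cv2.INTER_CUBIC))
E
```

```text
10.72 [-0.51  0.26  0.02  2.43  1.27  0.77 -0.08] [ 0.4734 -0.0631  0.1448] F [ 0.2 -0.5  0.4] clear 77
S95 xyz cm [ 0.56 -2.4   3.15] rot deg [ 0.5 -1.5  0. ] | world [ 0.4774 -0.1005  0.131 ]
S80 xyz cm [ 0.86 -4.38  4.31] rot deg [ 0.5 -1.5  0. ] | world [ 0.4759 -0.1235  0.131 ]
S65 xyz cm [ 0.63 -6.22  5.7 ] rot deg [ 0.5 -1.5  0. ] | world [ 0.4804 -0.1462  0.131 ]
S50 xyz cm [-0.12 -7.78  7.23] rot deg [ 0.5 -1.5  0. ] | world [ 0.4907 -0.167   0.131 ]
S35 xyz cm [-1.35 -8.97  8.8 ] rot deg [ 0.5 -1.5  0. ] | world [ 0.506  -0.1844  0.131 ]
S20 xyz cm [-2.96 -9.69 10.29] rot deg [ 0.5 -1.5  0. ] | world [ 0.5252 -0.1972  0.131 ]
S10 xyz cm [-4.19 -9.89 11.2 ] rot deg [ 0.5 -1.5  0. ] | world [ 0.5397 -0.2028  0.131 ]
K20 xyz cm [ 1.33 -9.31 12.12] rot deg [ 0.5 -1.5  0. ] | world [ 0.4957 -0.2068  0.096 ]
K10 xyz cm [-0.05 -9.9  13.38] rot deg [ 0.5 -1.5  0. ] | world [ 0.5122 -0.2174  0.096 ]
K5 xyz cm [ -0.81 -10.08  13.98] rot deg [ 0.5 -1.5  0. ] | world [ 0.5211 -0.2215  0.096 ]
K0 xyz cm [ -1.6  -10.19  14.55] rot deg [ 0.5 -1.5  0. ] | world [ 0.5304 -0.2249  0.096 ]
K-3 xyz cm [ -2.09 -10.23  14.87] rot deg [ 0.5 -1.5  0. ] | world [ 0.536  -0.2265  0.096 ]
C xyz cm [0.26 0.99 1.05] rot deg [ 0.5 -1.5  0. ] | world [ 0.4774 -0.0605  0.131 ]
```

View pics/side11c.png

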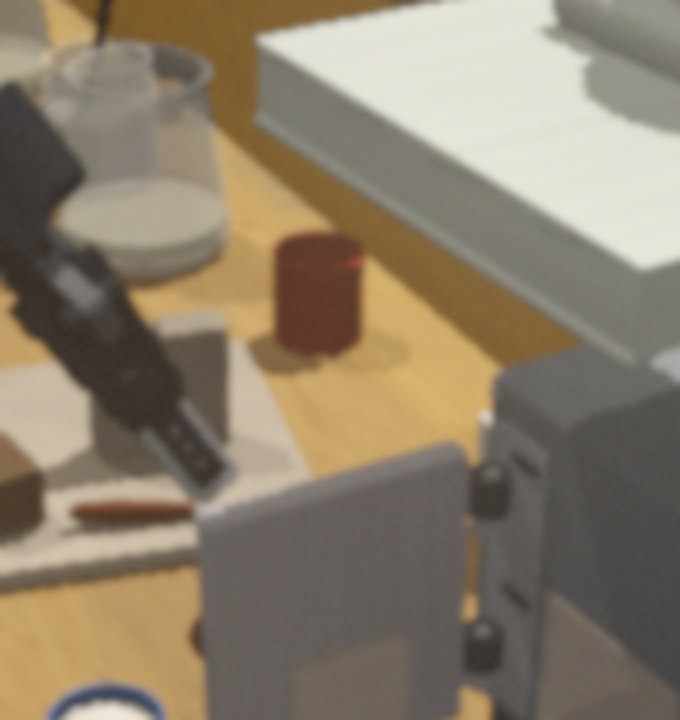

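View pics/top11c.png

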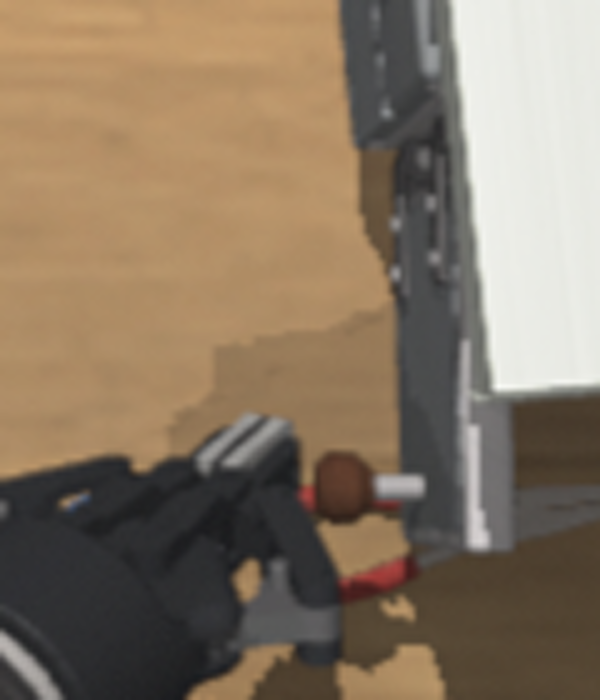

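>>> jog_arm(rows=[{"xyz":[0.3,-0.5,1.4],"delta_rot":[0.5,-1.5,0],"fingers":1},{"xyz":[0.5,-1.5,2.4],"delta_rot":[0.5,-1.5,0],"fingers":1},{"xyz":[0.6,-2.4,3.1],"delta_rot":[0.5,-1.5,0],"fingers":1},{"xyz":[0.7,-3.2,3.6],"delta_rot":[0.5,-1.5,0],"fingers":1},{"xyz":[0.8,-4.0,4.1],"delta_rot":[0.5,-1.5,0],"fingers":1}])

```text
clock: 11.23
tcp_pos: [0.4728, -0.1113, 0.1275]
orientation: [0.065, 2.541, -0.778]
contact_force: [-0.2, -0.1, -1.5]
grip_width: 0.0002
```

```bash
python3 st.py|head -8
```

```text
11.23 [ 0.18  0.36 -0.63  2.43  1.49  0.93 -0.15] [ 0.4728 -0.1113  0.1275] F [-0.2 -0.1 -1.5] clear 64
S95 xyz cm [-0.66  0.81 -0.64] rot deg [-0.4 -0.9 -0. ] | world [ 0.4774 -0.1005  0.131 ]
S80 xyz cm [-0.32 -1.15  0.54] rot deg [-0.4 -0.9 -0. ] | world [ 0.4759 -0.1235  0.131 ]
S65 xyz cm [-0.51 -2.97  1.96] rot deg [-0.4 -0.9 -0. ] | world [ 0.4804 -0.1462  0.131 ]
S50 xyz cm [-1.23 -4.52  3.52] rot deg [-0.4 -0.9 -0. ] | world [ 0.4907 -0.167   0.131 ]
S35 xyz cm [-2.42 -5.7   5.11] rot deg [-0.4 -0.9 -0. ] | world [ 0.506  -0.1844  0.131 ]
S20 xyz cm [-4.   -6.42  6.64] rot deg [-0.4 -0.9 -0. ] | world [ 0.5252 -0.1972  0.131 ]
S10 xyz cm [-5.23 -6.63  7.56] rot deg [-0.4 -0.9 -0. ] | world [ 0.5397 -0.2028  0.131 ]
```

Continue pushing along the arc.

>>> jog_arm(rows=[{"xyz":[-0.3,-0.5,0.2],"delta_rot":[-0.4,-0.9,0],"fingers":1},{"xyz":[-0.3,-1.2,0.5],"delta_rot":[-0.4,-0.9,0],"fingers":1},{"xyz":[-0.4,-1.9,1.0],"delta_rot":[-0.4,-0.9,0],"fingers":1},{"xyz":[-0.4,-2.5,1.5],"delta_rot":[-0.4,-0.9,0],"fingers":1},{"xyz":[-0.5,-3.0,2.0],"delta_rot":[-0.4,-0.9,0],"fingers":1}])

```text
clock: 11.65
tcp_pos: [0.4804, -0.1485, 0.1313]
orientation: [0.057, 2.529, -0.771]
contact_force: [-1.1, 0.3, 0.2]
grip_width: -0.0001
```

```bash
python3 st.py|head -8;  python3 - <<'E'
from ov import *
for n,c,f in(("side",(230,130,400,310),4),):
    im=imaging.grab_frame(n); cv2.imwrite(f"pics/{n}12.png",im)
    cv2.imwrite(f"pics/{n}12c.png",cv2.resize(im[c[1]:c[3],c[0]:c[2]],None,fx=f,fy=f,interpolation=cv2.INTER_CUBIC))
E
```

```text
11.65 [ 0.42  0.38 -0.76  2.43  1.59  0.94 -0.11] [ 0.4804 -0.1485  0.1313] F [-1.1  0.3  0.2] clear 43
S95 xyz cm [-0.2   4.   -2.68] rot deg [-0.1 -0.1  0. ] | world [ 0.4774 -0.1005  0.131 ]
S80 xyz cm [ 0.16  2.03 -1.51] rot deg [-0.1 -0.1  0. ] | world [ 0.4759 -0.1235  0.131 ]
S65 xyz cm [-0.01  0.21 -0.1 ] rot deg [-0.1 -0.1  0. ] | world [ 0.4804 -0.1462  0.131 ]
S50 xyz cm [-0.71 -1.35  1.47] rot deg [-0.1 -0.1  0. ] | world [ 0.4907 -0.167   0.131 ]
S35 xyz cm [-1.87 -2.54  3.07] rot deg [-0.1 -0.1  0. ] | world [ 0.506  -0.1844  0.131 ]
S20 xyz cm [-3.44 -3.27  4.61] rot deg [-0.1 -0.1  0. ] | world [ 0.5252 -0.1972  0.131 ]
S10 xyz cm [-4.64 -3.48  5.55] rot deg [-0.1 -0.1  0. ] | world [ 0.5397 -0.2028  0.131 ]
```

View pics/side12c.png

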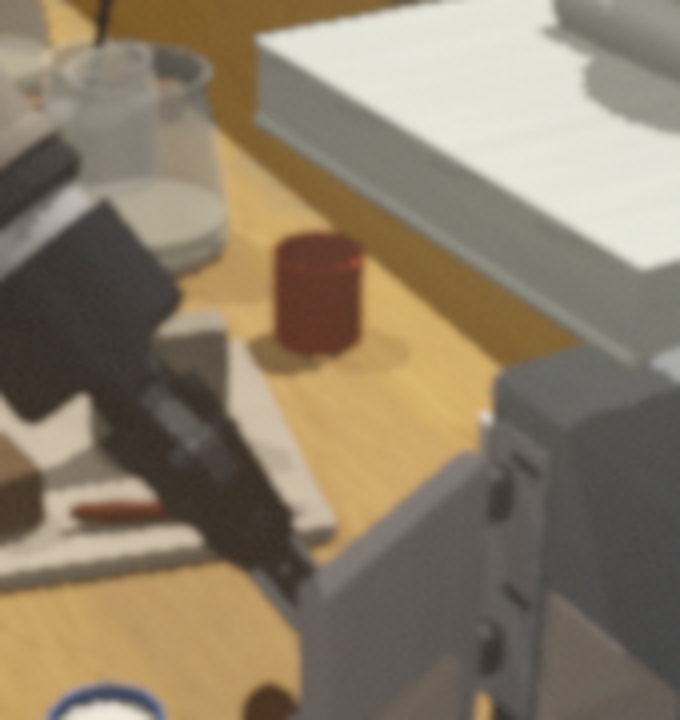

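>>> jog_arm(rows=[{"xyz":[-0.2,-0.5,0.5],"delta_rot":[0,0,0],"fingers":1},{"xyz":[-0.5,-1.0,1.0],"delta_rot":[0,0,0],"fingers":1},{"xyz":[-0.8,-1.5,1.6],"delta_rot":[0,0,0],"fingers":1},{"xyz":[-1.2,-1.9,2.2],"delta_rot":[0,0,0],"fingers":1},{"xyz":[-1.7,-2.4,2.9],"delta_rot":[0,0,0],"fingers":1}])

```text
clock: 12.12
tcp_pos: [0.5046, -0.1838, 0.1306]
orientation: [0.058, 2.529, -0.771]
contact_force: [0.2, 0.0, -0.5]
grip_width: -0.0002
```

```bash
python3 st.py;  python3 - <<'E'
from ov import *
for n,c,f in(("side",(230,130,400,310),4),):
    im=imaging.grab_frame(n); cv2.imwrite(f"pics/{n}13.png",im)
    cv2.imwrite(f"pics/{n}13c.png",cv2.resize(im[c[1]:c[3],c[0]:c[2]],None,fx=f,fy=f,interpolation=cv2.INTER_CUBIC))
E
```

```text
12.12 [ 0.49  0.4  -0.72  2.38  1.66  0.89 -0.06] [ 0.5046 -0.1838  0.1306] F [ 0.2  0.  -0.5] clear 18
S95 xyz cm [ 1.54  6.49 -5.69] rot deg [-0.2 -0.1 -0. ] | world [ 0.4774 -0.1005  0.131 ]
S80 xyz cm [ 1.9   4.53 -4.53] rot deg [-0.2 -0.1 -0. ] | world [ 0.4759 -0.1235  0.131 ]
S65 xyz cm [ 1.73  2.71 -3.11] rot deg [-0.2 -0.1 -0. ] | world [ 0.4804 -0.1462  0.131 ]
S50 xyz cm [ 1.03  1.15 -1.55] rot deg [-0.2 -0.1 -0. ] | world [ 0.4907 -0.167   0.131 ]
S35 xyz cm [-0.14 -0.04  0.06] rot deg [-0.2 -0.1 -0. ] | world [ 0.506  -0.1844  0.131 ]
S20 xyz cm [-1.7  -0.77  1.6 ] rot deg [-0.2 -0.1 -0. ] | world [ 0.5252 -0.1972  0.131 ]
S10 xyz cm [-2.91 -0.98  2.54] rot deg [-0.2 -0.1 -0. ] | world [ 0.5397 -0.2028  0.131 ]
K20 xyz cm [ 2.63 -0.31  3.32] rot deg [-0.2 -0.1 -0. ] | world [ 0.4957 -0.2068  0.096 ]
K10 xyz cm [ 1.28 -0.9   4.62] rot deg [-0.2 -0.1 -0. ] | world [ 0.5122 -0.2174  0.096 ]
K5 xyz cm [ 0.54 -1.09  5.24] rot deg [-0.2 -0.1 -0. ] | world [ 0.5211 -0.2215  0.096 ]
K0 xyz cm [-0.23 -1.21  5.83] rot deg [-0.2 -0.1 -0. ] | world [ 0.5304 -0.2249  0.096 ]
K-3 xyz cm [-0.71 -1.24  6.17] rot deg [-0.2 -0.1 -0. ] | world [ 0.536  -0.2265  0.096 ]
C xyz cm [ 1.13  9.85 -7.83] rot deg [-0.2 -0.1 -0. ] | world [ 0.4774 -0.0605  0.131 ]
```

View pics/side13c.png

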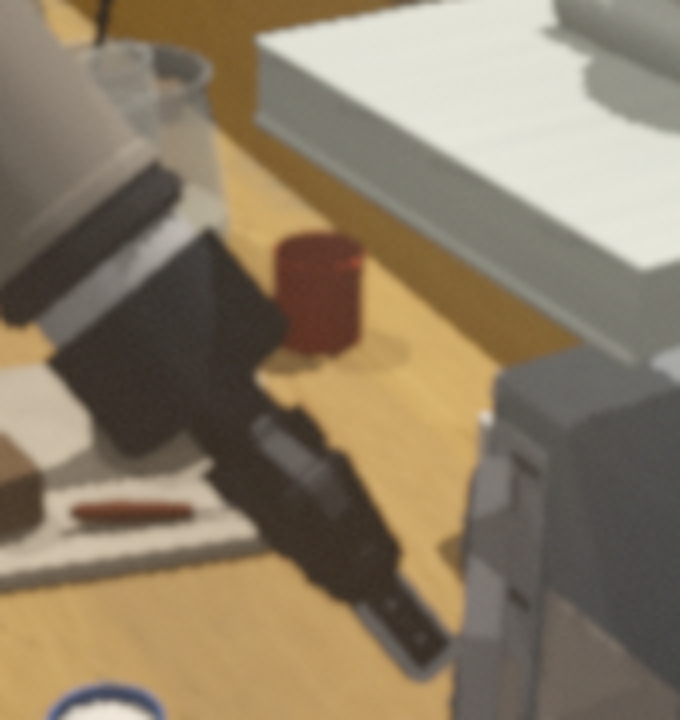

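Run:
```python
import cv2
im=cv2.imread("pics/side13.png"); cv2.imwrite("pics/s13d.png",cv2.resize(im[200:360,300:460],None,fx=4,fy=4,interpolation=cv2.INTER_CUBIC))
```

```text
(no output)
```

View pics/s13d.png

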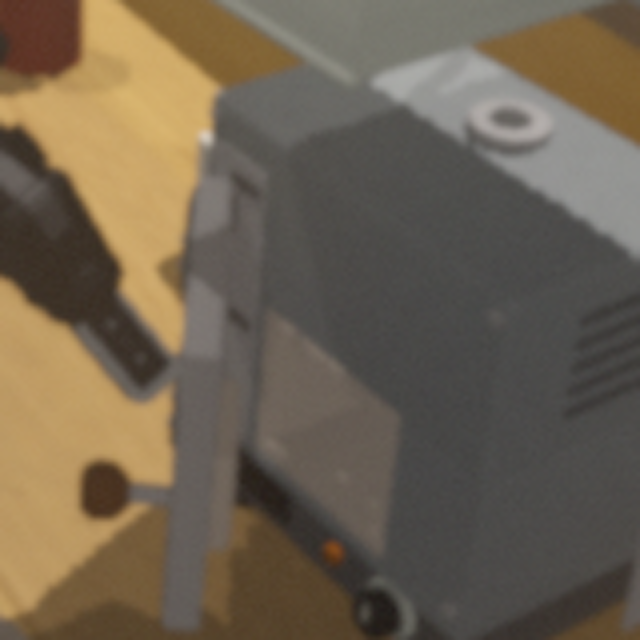

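>>> jog_arm(rows=[{"xyz":[-0.3,-0.2,0.4],"delta_rot":[0,0,0],"fingers":1},{"xyz":[-0.6,-0.4,0.8],"delta_rot":[0,0,0],"fingers":1},{"xyz":[-0.9,-0.5,1.1],"delta_rot":[0,0,0],"fingers":1},{"xyz":[-1.2,-0.6,1.3],"delta_rot":[0,0,0],"fingers":1},{"xyz":[-0.8,-0.5,0],"delta_rot":[0,0,0],"fingers":1}])

```text
clock: 12.58
tcp_pos: [0.5129, -0.1901, 0.1368]
orientation: [0.064, 2.528, -0.773]
contact_force: [0.2, -0.5, 0.6]
grip_width: 0.0002
```

Run:
```python
from C import *
T=tcp();RB=minrot(T);o=r.get_obs();print(o['clock'],T[0],o['contact_force'])
cmd((T[0]-.05*ZT,RB),'back')
cmd((knob(25,.03)-.0*ZT,RB),'K25 off30'); cmd((knob(25),RB),'K25')
im=imaging.grab_frame("side"); cv2.imwrite("pics/side14.png",im); cv2.imwrite("pics/s14d.png",cv2.resize(im[200:360,300:460],None,fx=4,fy=4,interpolation=cv2.INTER_CUBIC))
for th in(35,30,25,20,15,10): print(th,proj("side",knob(th,-.011)).round(1))
```

```text
12.5833 [ 0.51286471 -0.1900886   0.1368151 ] [ 0.15020182 -0.48080271  0.56963541]
back xyz cm [ 0.02 -0.03 -5.  ] rot deg [-0.3 -0.2 -0. ] | world [ 0.4905 -0.1635  0.1728]
K25 off30 xyz cm [6.4  1.1  0.72] rot deg [-0.3 -0.2 -0. ] | world [ 0.4619 -0.1909  0.096 ]
K25 xyz cm [4.18 0.77 2.4 ] rot deg [-0.3 -0.2 -0. ] | world [ 0.4882 -0.2005  0.096 ]
35 [[329.7 323.3]]
30 [[336.  324.6]]
25 [[342.5 325.5]]
20 [[349.1 326.1]]
15 [[355.7 326.2]]
10 [[362.2 326. ]]
```

View pics/s14d.png

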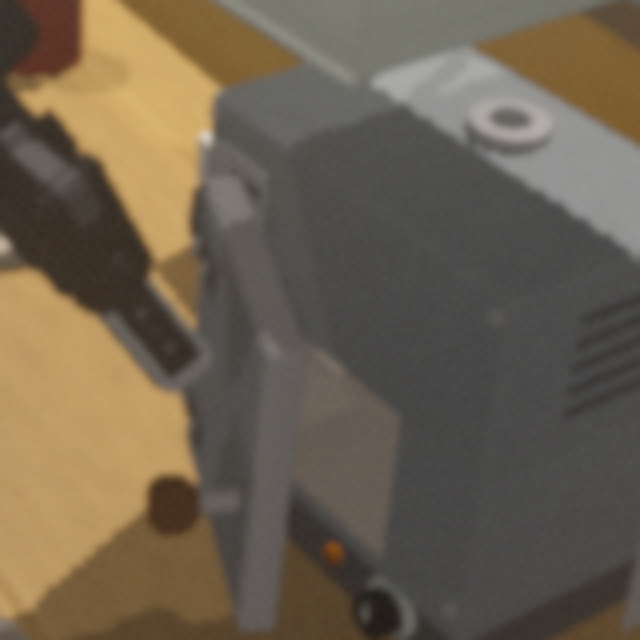

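Run:
```python
from C import *
T=tcp();q=r.get_obs()['joints'];Ro=T[1]
for nm,p in(('wp',T[0]+[-.04,.01,.0]),('off',knob(25,.022)),('K25',knob(25)),('K15',knob(15)),('K8',knob(8)),('K0',knob(0))):
    q,e,a=ik((p,Ro),q); print(nm,round(e,1),round(a,1),q.round(2),'clear',round(hoodclear(p,ZT)*1e3)); cmd((p,Ro),nm)
```

```text
wp 0.0 0.0 [ 0.76  0.45 -1.04  2.44  1.66  1.02 -0.04] clear 42
wp xyz cm [ 3.41  0.12 -2.31] rot deg [0. 0. 0.] | world [ 0.4711 -0.1779  0.1377]
off 1.6 0.7 [ 1.01  0.93 -1.41  2.44  1.83  1.5   0.05] clear 66
off xyz cm [5.67 0.91 1.45] rot deg [0. 0. 0.] | world [ 0.4694 -0.1936  0.096 ]
K25 0.0 0.0 [ 1.02  0.94 -1.39  2.41  1.87  1.49  0.08] clear 50
K25 xyz cm [4.09 0.67 2.66] rot deg [0. 0. 0.] | world [ 0.4882 -0.2005  0.096 ]
K15 0.0 0.0 [ 1.04  0.95 -1.38  2.38  1.89  1.46  0.12] clear 36
K15 xyz cm [ 2.85 -0.05  3.99] rot deg [0. 0. 0.] | world [ 0.5037 -0.2125  0.096 ]
K8 0.0 0.0 [ 1.04  0.95 -1.37  2.35  1.9   1.45  0.14] clear 26
K8 xyz cm [ 1.86 -0.4   4.88] rot deg [0. 0. 0.] | world [ 0.5158 -0.2191  0.096 ]
K0 0.0 0.0 [ 1.04  0.96 -1.36  2.32  1.9   1.44  0.17] clear 14
K0 xyz cm [ 0.63 -0.62  5.83] rot deg [0. 0. 0.] | world [ 0.5304 -0.2249  0.096 ]
```

>>> jog_arm(rows=[{"xyz":[1.2,0,-0.8],"delta_rot":[0,0,0],"fingers":1},{"xyz":[2.4,0.1,-1.6],"delta_rot":[0,0,0],"fingers":1},{"xyz":[3.4,0.1,-2.3],"delta_rot":[0,0,0],"fingers":1},{"xyz":[4.6,0.5,-0.5],"delta_rot":[0,0,0],"fingers":1},{"xyz":[6.1,0.9,1.8],"delta_rot":[0,0,0],"fingers":1}])

```text
clock: 13.05
tcp_pos: [0.4726, -0.1837, 0.1044]
orientation: [0.004, 2.551, -0.801]
contact_force: [0.2, 0.2, -2.6]
grip_width: -0.0004
```

```bash
cat > kk.py <<'E'
from C import *
import sys
T=tcp();o=r.get_obs();q=o['joints'];Ro=minrot(T) if len(sys.argv)>2 else T[1];print(round(o['clock'],2),T[0].round(4),q.round(2),'F',o['contact_force'].round(1))
for th in(25,20,15,10,5,0,-3): cmd((knob(th,.008)-[0,0,.006],Ro),'K%d'%th)
n=sys.argv[1]
im=imaging.grab_frame("side"); cv2.imwrite(f"pics/side{n}.png",im); cv2.imwrite(f"pics/s{n}d.png",cv2.resize(im[200:360,300:460],None,fx=4,fy=4,interpolation=cv2.INTER_CUBIC))
E
python3 kk.py 15
```

```text
13.05 [ 0.4726 -0.1837  0.1044] [ 0.86  0.69 -1.21  2.43  1.75  1.27 -0.  ] F [ 0.2  0.2 -2.6]
K25 xyz cm [-0.08 -0.31  2.26] rot deg [0. 0. 0.] | world [ 0.4826 -0.1984  0.09  ]
K20 xyz cm [-0.64 -0.77  2.95] rot deg [0. 0. 0.] | world [ 0.4899 -0.2053  0.09  ]
K15 xyz cm [-1.27 -1.17  3.62] rot deg [0. 0. 0.] | world [ 0.4978 -0.2114  0.09  ]
K10 xyz cm [-1.95 -1.51  4.28] rot deg [0. 0. 0.] | world [ 0.5063 -0.2168  0.09  ]
K5 xyz cm [-2.68 -1.77  4.91] rot deg [0. 0. 0.] | world [ 0.5151 -0.2215  0.09  ]
K0 xyz cm [-3.45 -1.97  5.52] rot deg [0. 0. 0.] | world [ 0.5244 -0.2254  0.09  ]
K-3 xyz cm [-3.93 -2.05  5.87] rot deg [0. 0. 0.] | world [ 0.5301 -0.2274  0.09  ]
```

View pics/s15d.png

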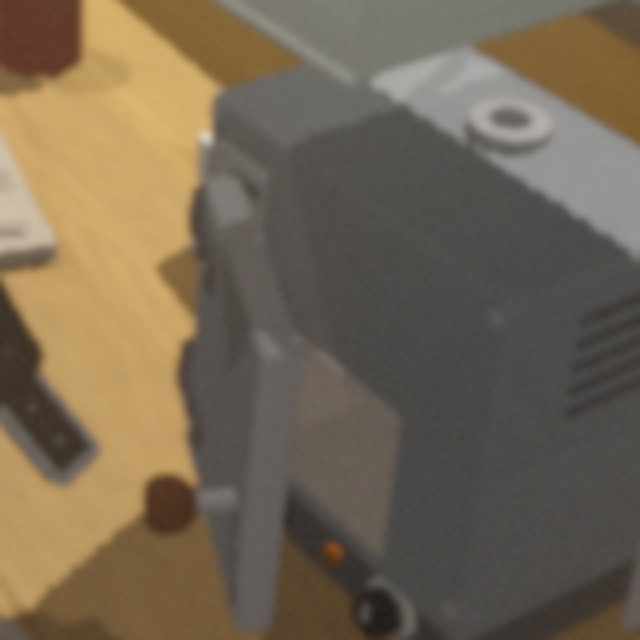

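>>> jog_arm(rows=[{"xyz":[0.2,0.0,1.2],"delta_rot":[0,0,0],"fingers":1},{"xyz":[0,-0.3,2.2],"delta_rot":[0,0,0],"fingers":1},{"xyz":[-0.3,-0.6,2.6],"delta_rot":[0,0,0],"fingers":1},{"xyz":[-0.6,-0.8,3.0],"delta_rot":[0,0,0],"fingers":1},{"xyz":[-1.0,-1.0,3.4],"delta_rot":[0,0,0],"fingers":1}])

```text
clock: 13.52
tcp_pos: [0.4908, -0.2092, 0.0776]
orientation: [0.008, 2.573, -0.788]
contact_force: [-1.5, -1.1, -0.7]
grip_width: -0.0003
```

```bash
python3 kk.py 16
```

```text
13.52 [ 0.4908 -0.2092  0.0776] [ 0.87  0.75 -1.14  2.39  1.82  1.24  0.03] F [-1.5 -1.1 -0.7]
K25 xyz cm [ 0.09  0.14 -1.83] rot deg [0. 0. 0.] | world [ 0.4826 -0.1984  0.09  ]
K20 xyz cm [-0.49 -0.34 -1.17] rot deg [0. 0. 0.] | world [ 0.4899 -0.2053  0.09  ]
K15 xyz cm [-1.13 -0.75 -0.51] rot deg [0. 0. 0.] | world [ 0.4978 -0.2114  0.09  ]
K10 xyz cm [-1.82 -1.09  0.13] rot deg [0. 0. 0.] | world [ 0.5063 -0.2168  0.09  ]
K5 xyz cm [-2.56 -1.36  0.75] rot deg [0. 0. 0.] | world [ 0.5151 -0.2215  0.09  ]
K0 xyz cm [-3.35 -1.57  1.34] rot deg [0. 0. 0.] | world [ 0.5244 -0.2254  0.09  ]
K-3 xyz cm [-3.84 -1.65  1.68] rot deg [0. 0. 0.] | world [ 0.5301 -0.2274  0.09  ]
```

View pics/s16d.png

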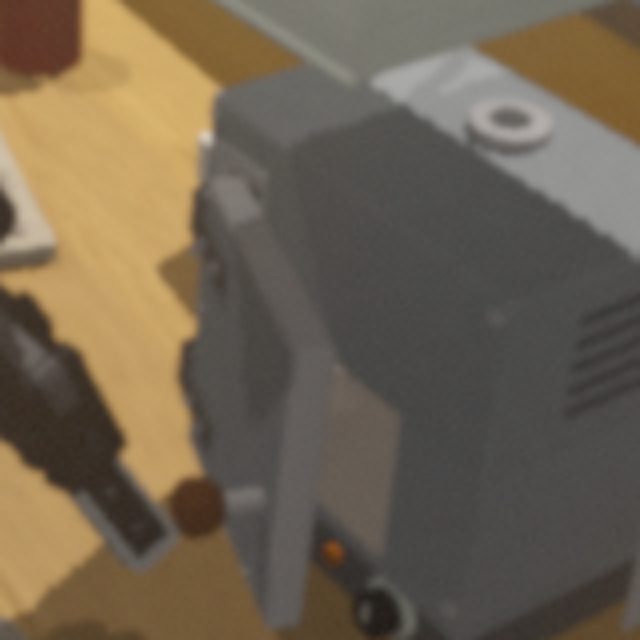

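>>> jog_arm(rows=[{"xyz":[-0.4,-0.2,-0.3],"delta_rot":[0,0,0],"fingers":1},{"xyz":[-0.8,-0.4,-0.4],"delta_rot":[0,0,0],"fingers":1},{"xyz":[-1.1,-0.7,-0.4],"delta_rot":[0,0,0],"fingers":1},{"xyz":[-1.5,-0.9,-0.1],"delta_rot":[0,0,0],"fingers":1},{"xyz":[-1.8,-1.1,0.1],"delta_rot":[0,0,0],"fingers":1}])

```text
clock: 13.98
tcp_pos: [0.5078, -0.2176, 0.0914]
orientation: [0.009, 2.57, -0.789]
contact_force: [-0.2, -0.7, -0.2]
grip_width: 0.0001
```

```bash
python3 kk.py 17
```

```text
13.98 [ 0.5078 -0.2176  0.0914] [ 0.9   0.73 -1.15  2.35  1.8   1.21  0.1 ] F [-0.2 -0.7 -0.2]
K25 xyz cm [ 2.09  1.33 -1.97] rot deg [0. 0. 0.] | world [ 0.4826 -0.1984  0.09  ]
K20 xyz cm [ 1.52  0.86 -1.3 ] rot deg [0. 0. 0.] | world [ 0.4899 -0.2053  0.09  ]
K15 xyz cm [ 0.88  0.45 -0.64] rot deg [0. 0. 0.] | world [ 0.4978 -0.2114  0.09  ]
K10 xyz cm [ 0.19  0.11 -0.  ] rot deg [0. 0. 0.] | world [ 0.5063 -0.2168  0.09  ]
K5 xyz cm [-0.55 -0.16  0.62] rot deg [0. 0. 0.] | world [ 0.5151 -0.2215  0.09  ]
K0 xyz cm [-1.34 -0.36  1.21] rot deg [0. 0. 0.] | world [ 0.5244 -0.2254  0.09  ]
K-3 xyz cm [-1.83 -0.45  1.55] rot deg [0. 0. 0.] | world [ 0.5301 -0.2274  0.09  ]
```

View pics/s17d.png

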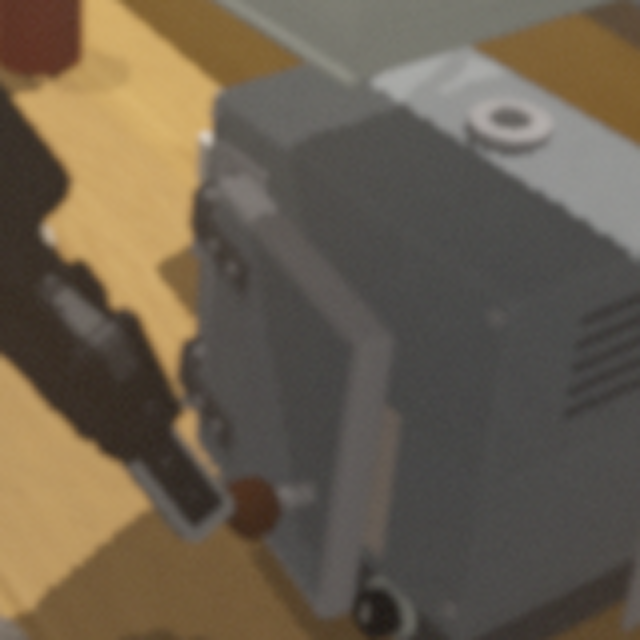

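>>> jog_arm(rows=[{"xyz":[-0.3,-0.1,0.3],"delta_rot":[0,0,0],"fingers":1},{"xyz":[-0.6,-0.2,0.6],"delta_rot":[0,0,0],"fingers":1},{"xyz":[-0.8,-0.2,0.8],"delta_rot":[0,0,0],"fingers":1},{"xyz":[-1.0,-0.3,0.9],"delta_rot":[0,0,0],"fingers":1},{"xyz":[-1.2,-0.3,1.1],"delta_rot":[0,0,0],"fingers":1}])

```text
clock: 14.45
tcp_pos: [0.5233, -0.2251, 0.0897]
orientation: [0.011, 2.571, -0.789]
contact_force: [-0.0, -0.1, 0.2]
grip_width: 0.0002
```

```bash
python3 kk.py 18
```

```text
14.45 [ 0.5233 -0.2251  0.0897] [ 0.9   0.75 -1.13  2.31  1.81  1.2   0.12] F [-0.  -0.1  0.2]
K25 xyz cm [ 3.32  1.66 -3.14] rot deg [0. 0. 0.] | world [ 0.4826 -0.1984  0.09  ]
K20 xyz cm [ 2.74  1.19 -2.47] rot deg [0. 0. 0.] | world [ 0.4899 -0.2053  0.09  ]
K15 xyz cm [ 2.11  0.79 -1.81] rot deg [0. 0. 0.] | world [ 0.4978 -0.2114  0.09  ]
K10 xyz cm [ 1.41  0.45 -1.17] rot deg [0. 0. 0.] | world [ 0.5063 -0.2168  0.09  ]
K5 xyz cm [ 0.67  0.17 -0.55] rot deg [0. 0. 0.] | world [ 0.5151 -0.2215  0.09  ]
K0 xyz cm [-0.11 -0.03  0.04] rot deg [0. 0. 0.] | world [ 0.5244 -0.2254  0.09  ]
K-3 xyz cm [-0.6  -0.11  0.38] rot deg [0. 0. 0.] | world [ 0.5301 -0.2274  0.09  ]
```

View pics/s18d.png

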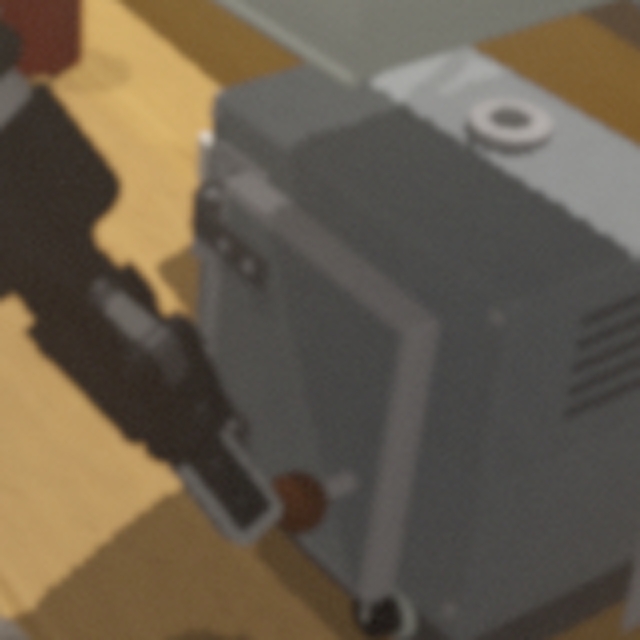

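>>> jog_arm(rows=[{"xyz":[-0.1,0,0.1],"delta_rot":[0,0,0],"fingers":1},{"xyz":[-0.2,0,0.15],"delta_rot":[0,0,0],"fingers":1},{"xyz":[-0.3,-0.05,0.2],"delta_rot":[0,0,0],"fingers":1},{"xyz":[-0.4,-0.1,0.25],"delta_rot":[0,0,0],"fingers":1},{"xyz":[-0.5,-0.1,0.3],"delta_rot":[0,0,0],"fingers":1}])

```text
clock: 14.92
tcp_pos: [0.5265, -0.2259, 0.0886]
orientation: [0.008, 2.576, -0.787]
contact_force: [-14.9, 7.0, 6.0]
grip_width: -0.0003
```

```bash
python3 kk.py 19|head -1
```

```text
14.92 [ 0.5265 -0.2259  0.0886] [ 0.9   0.75 -1.13  2.3   1.81  1.2   0.13] F [-14.9   7.    6. ]
```

View pics/s19d.png

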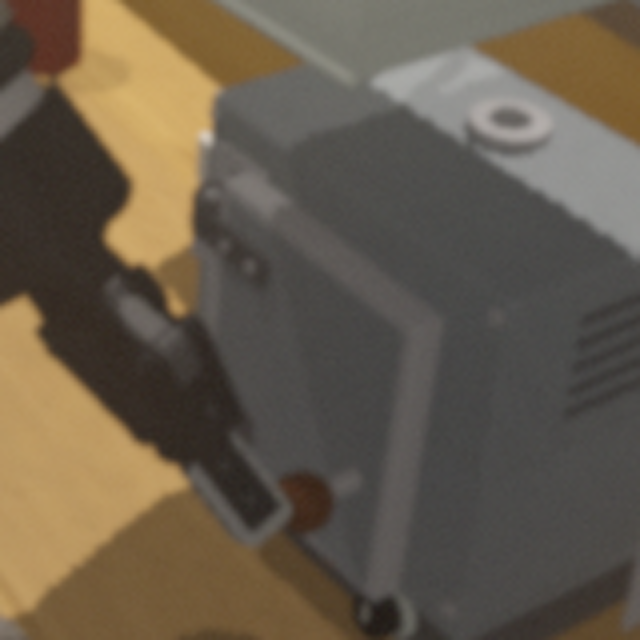

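Run:
```python
from ov import *
from ik import door_hang
for th in(0,3,6):
    D_=door_hang(th,0); W=lambda L:D_[0]+D_[1].apply(np.atleast_2d(L))
    print(th,proj("side",W([[-.03,-.037,.05],[-.007,-.055,.13],[.007,-.055,.13],[-.007,-.055,0]])).round(1).tolist())
D_=door_hang(0,0); W=lambda L:D_[0]+D_[1].apply(np.atleast_2d(L))
ex=[([ (W(a)[0],W(b)[0])],None,(0,255,0)) for a,b in box((-.007,-.055,0),(.007,.055,.13))]
overlay("side","pics/side19.png",pk,(330,220,450,370),"pics/s19o.png",f=5,extra=ex)
```

```text
0 [[374.8, 324.4], [401.1, 280.7], [408.9, 277.6], [391.9, 351.7]]
3 [[371.1, 325.1], [397.2, 281.9], [405.5, 279.1], [388.4, 353.0]]
6 [[367.4, 325.6], [393.2, 283.0], [401.8, 280.4], [384.7, 354.3]]
```

View pics/s19o.png

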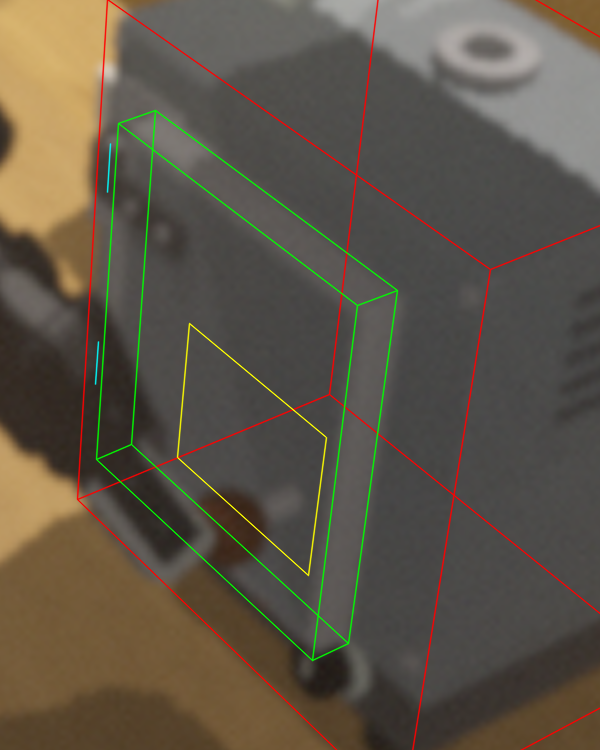

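>>> jog_arm(rows=[{"xyz":[0.4,0,-0.3],"delta_rot":[0,0,0],"fingers":1},{"xyz":[1.0,0,-0.8],"delta_rot":[0,0,0],"fingers":1},{"xyz":[2.0,0,-2.0],"delta_rot":[0,0,0],"fingers":1},{"xyz":[2.5,0.5,-4.5],"delta_rot":[0,0,0],"fingers":1},{"xyz":[3.0,1.0,-7.5],"delta_rot":[0,0,0],"fingers":1}])

```text
clock: 15.38
tcp_pos: [0.4685, -0.1817, 0.1259]
orientation: [0.011, 2.578, -0.789]
contact_force: [0.0, 0.7, 0.6]
grip_width: 0.0001
```

```bash
python3 kk.py 20|head -1
python3 - <<'E'
import cv2
from ov import *
from ik import door_hang
D_=door_hang(0,0); W=lambda L:D_[0]+D_[1].apply(np.atleast_2d(L))
ex=[([ (W(a)[0],W(b)[0])],None,(0,255,0)) for a,b in box((-.007,-.055,0),(.007,.055,.13))]
overlay("side","pics/side20.png",pk,(330,220,450,370),"pics/s20o.png",f=5,extra=ex)
E
```

```text
15.38 [ 0.4685 -0.1817  0.1259] [ 0.91  0.62 -1.26  2.42  1.66  1.21  0.07] F [0.  0.7 0.6]
```

View pics/s20d.png

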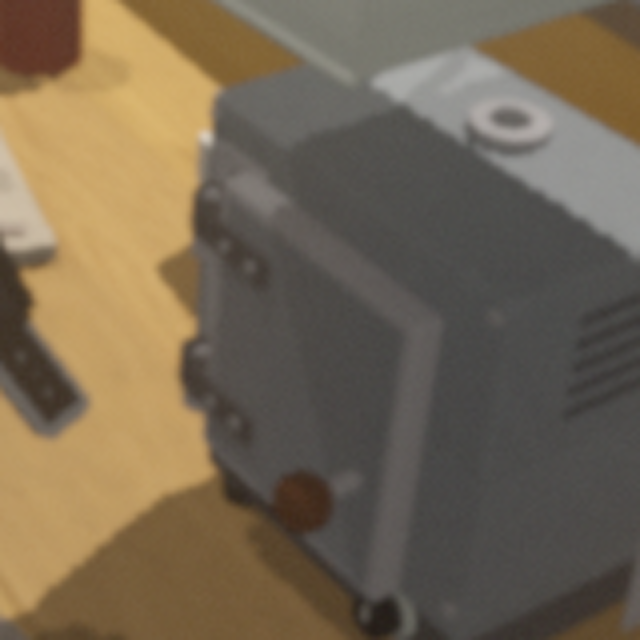

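View pics/s20o.png

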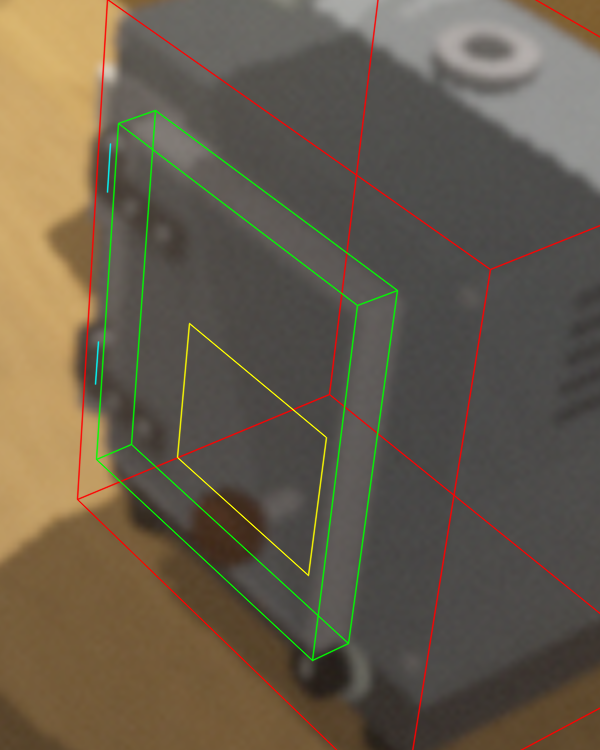

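>>> jog_arm(rows=[{"xyz":[0,0,-1],"delta_rot":[0,0,0],"fingers":1},{"xyz":[0,0,-2],"delta_rot":[0,0,0],"fingers":1},{"xyz":[0,0,-2],"delta_rot":[0,0,0],"fingers":1},{"xyz":[0,0,-2],"delta_rot":[0,0,0],"fingers":1},{"xyz":[0,0,-2],"delta_rot":[0,0,0],"fingers":1}])

```text
clock: 15.85
tcp_pos: [0.4596, -0.1673, 0.1433]
orientation: [0.003, 2.574, -0.787]
contact_force: [-0.4, -0.3, 0.3]
grip_width: -0.0001
```

```bash
python3 kk.py 21|head -1
python3 - <<'E'
import cv2,numpy as np
a=cv2.imread("pics/side20.png")[220:370,375:450].astype(int);b=cv2.imread("pics/side21.png")[220:370,375:450].astype(int)
print(np.abs(a-b).max(),np.abs(a-b).mean())
from bench import r
print(r.hand_in())
E
```

```text
15.85 [ 0.4596 -0.1673  0.1433] [ 0.92  0.57 -1.32  2.43  1.59  1.21  0.09] F [-0.4 -0.3  0.3]
8 1.1541333333333332
the job is handed in; nothing more can be done
None
```

The door is back on both hinge pins, swung shut and released. I handed the job in at about 16 s of the 64 s allowed; it reports no verdict.

**Hanging:** I gripped the leaning door near its free edge, carried it upright and about 95° open, and lined the knuckles up with the pins by camera. I lowered it in 1 to 3 mm steps and eased sideways about 1 mm in all when I felt light contact. It went down freely to the seats. The largest force reading on seating was about 15 N at the wrist. The side picture shows both pin tips at the tops of the knuckles, so both are fully down.

**Shutting:** I pushed the outer face with the closed fingertips to about 25° open, then pushed the end of the knob until the door stopped. The largest force reading there was about 18 N.

**Last checks:**
- The door's outline in the side picture matches the shut position to within about 1°.
- It did not move between two pictures taken after I let go.
- The gripper was several centimetres clear, with no contact force.

**Disagreements:**
- The two cameras differed by 1 to 2 mm, within the stated calibration.
- My first kiln fit was wrong because I took the hood plate as 365 mm high instead of about 340 mm. I corrected it before moving.
- The knuckles' resting heights were judged by sight and touch only, not measured separately.

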